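# Turn the refractor's display module in its rework frame

### The arm

A 6-joint arm with a two-finger parallel gripper is mounted at the origin on the work surface. World frame = base frame: x ahead of the robot, y to its left, z up, the work surface at z = 0. Lengths are in mm, angles in rad, forces in N, time in s.
With the tool pointing down it reaches from about 325 to 850 mm from the base axis. Payload 15.5 kg.
Tool frame: the origin (TCP) lies where the fingers leave the gripper's body, on its centre line; the fingertips stand 78 mm ahead of it and the grasp point (between the pads) lies 60 mm ahead of it; z points along the fingers, x is the direction in which the jaws open and shut, and the axes are right-handed (so a half turn about z gives the same grasp; the last joint's range is limited). The gripper opens to 91 mm and grips with 3 to 60 N. Pads are 32 mm wide; open, the fingers measure 118 mm over their backs; the gripper's body (76 mm by 178 mm) begins 60 mm behind the grasp point.
Start: joints at [1.095, 0.494, 1.345, -0, 1.302, -0.096], TCP at [231.705, 580.465, 292.215] pointing down, gripper open.
Joint ranges: [-2.91, 2.91], [-0.82, 2.16], [0.22, 2.67], [-1.22, 4.37], [0.12, 2.79], [-3.08, 3.08]. Speed limits (rad/s): [1.89, 1.89, 2.57, 3.01, 3.01, 3.01].

### API

Orientations are given as [roll, pitch, yaw] about the fixed x, y, z axes, in that order (R = Rz(yaw) Ry(pitch) Rx(roll)).
In Python, from cell import robot, cams, workorder gives the robot as it stands. The module is installed in compiled form; this text tells all that it offers.
- The arm moves only by the shell command python3 -m creep 'ROWS' [FORCE]. ROWS is JSON, a list of rows, each an object of numbers: "hand": the closure in counts, from 0 (fully open) to 255 (shut); "dx", "dy", "dz": the shift along the tool's x, y, z in m; "wx", "wy", "wz": the turn, a rotation vector about the tool's x, y, z in rad. In form: [{"hand": .., "dx": .., "dy": .., "dz": .., "wx": .., "wy": .., "wz": ..}, ...]. A call has 1 to 12 rows; each row is the pose to reach, as a shift and turn from the pose measured when the call began, along the tool's axes at that moment; what a row does not reach only later rows make up. A row lasts 1/10 s, in which the tool goes at most 50 mm and 8.59 degrees, less where a joint would pass 70% of its speed; a pose out of reach is approached as far as the arm can. A call with a gripper value outside its range is refused whole. The fingers move at their own pace and stop on an object; FORCE is the grip in N (left out, the last holds). Time passes only in rows, so rows that repeat a pose let the fingers close. It gives the time, the measured TCP pose, the force and the opening at its end, in the units of the state.
- robot.observe(): the state, without advancing time (a new reading comes with each control period).
- cams.get_image(name): name is "scene" or "top" or "wrist"; returns the picture (400x640x3 uint8, red, green, blue); there is no depth.
- cams.camera_model(name): a dict with "fx", "fy", "cx", "cy" (pixels), "world_to_cam" (4x4, takes a point from world to camera coordinates). Camera axes: x right, y down, z forward; pixel columns grow to the right and rows downward; lengths in mm; the calibration is good to about 2 mm. A picture is of the moment at which its call begins: read the wrist's pose just before it. camera_model takes no time and is no camera call; for the wrist camera it gives the pose at the moment of the call.
- workorder.close_job(): hands the job in, once; it reports no verdict.
The state is a dict: "clock": time; "joints": joint angles; "qd": joint speeds; "effort": joint torques, N m; "eef_pos": TCP position; "orientation": TCP orientation; "contact_force": force on the tool from outside, world axes, zero at the start; "ft_torque": the same for the moment, N m; "finger_gap": finger opening in mm.
Only numpy, scipy, OpenCV 4.12 (cv2) and the standard library are available. Lean on these libraries where they do the work, as an engineer would, in place of code of your own. Each camera call takes 0.05 s, during which the arm holds its last target. There are 200 camera calls.

### The job

The refractor's display module is clamped in the rework frame with its circuit side up: loosen the frame's locking knob, swing the module right over by its pull bar until it lies level with the display glass up, and lock the knob again. Put every loose shield cover into the parts tray, and set the dimmer lever of the inspection lamp's supply in line with the brass pointer on its dial. Leave the other things on the table where they are.

Things in the scene. Friction and masses are not known exactly. Their poses are not given: they have to be found in the camera images.
- frame: Rework frame, fixed to the table: dark steel base plate 150 x 280 x 12 mm with two aluminium posts 36 x 26 mm, 165 mm high, standing 125 mm either side of the centre. Origin: centre of the base's underside. Its y axis runs along the frame's long axis from the post with the locking knob (at y = -125 mm) to the plain post; x points away from the robot side; z up.
- pivot (a point): Middle of the module's turning axis, 135 mm above the table over the centre of the frame. Axes as the frame's; the turning axis is its y axis.
- board (a joint): Turn of the display module about the frame's long axis, rad, -0.35 to 3.5. 0: level, circuit side up, pull bar on the robot's side; 1.57: bar uppermost; 3.14: level, glass up, bar on the far side. The module, 90 x 180 x 14 mm, is centred on the axis. Knob loose: it stays where left (0.22 N m friction); knob locked: a brake holds it about three times harder.
- bar (a point): Middle of the pull bar: round steel bar 11 mm in diameter, parallel to the turning axis, 85 mm from it in the module's plane, on two arms 84 mm apart; gap between bar and module 34 mm. Axes turn with the module, y along the bar. It can be pinched from above at any angle of the module and turns in the fingers.
- lock (a joint): Turn of the black locking knob on the frame's post, rad, 0 to 1.6, growing clockwise seen from above, stiff (0.12 N m and up). 0: loose, its wing across the frame's long axis (along the frame's x); 1.57: locked, its wing along the long axis. The brake bites from about 1.2 on; below 0.4 is loose, above 1.3 locked.
- lock_grip (a point): On the axis of the locking knob, 201 mm above the table, at the height to grip its wing. The wing is 62 mm long, 16 mm thick and 32 mm high (181 to 213 mm above the table); this point's x axis lies along the wing, z up.
- lamp_unit: Supply of the inspection lamp, fixed: cream housing 130 x 100 x 70 mm with a grey round dial standing up 56 mm out of its top, on its -y side, the lever beside it on the +y side. Origin: centre of its underside; the lever swings in its x-z plane about an axis along y that lies 68 mm above the origin.
- lever (a joint): Angle of the dimmer lever, rad, -0.8 to 0.8: 0 upright, negative leaning to the unit's -x (towards the robot), positive leaning away. Stays where it is left (about 0.09 N m).
- lever_top (a point): Upper end of the lever's arm (10 mm thick), 78 mm from its axis, where the grip begins. Moves with the lever.
- lever_grip (a point): Middle of the lever's grip: black round bar 16 mm in diameter that juts from the top of the arm 47 mm to the unit's +y, parallel to the lever's axis, 78 mm from it; this point is 30 mm to the side of the arm. It can be pinched here from above and turns in the fingers.
- mark (a point): Where lever_top has to come: 78 mm from the lever's axis in the direction of the brass pointer, which sits on the dial beside the lever, 13 mm to its -y side. The pointer is set somewhere between upright and 0.55 rad leaning away; the robot cannot move it.
- tray: Grey plastic parts tray, fixed: 170 (x) x 260 (y) x 36 mm high outside, walls and floor 5 mm. Origin: centre of its underside.
- cover1: Loose shield cover, a plain aluminium block-shaped can 64 (x) x 40 (y) x 24 mm (z) with three dark slots in its top, 60 g. Origin: centre of its underside. Three to five of cover1 to cover5 are there, lying on the table.
- cover2: Shield cover like cover1.
- cover3: Shield cover like cover1.
- cover4: Shield cover like cover1.
- cover5: Shield cover like cover1.
- bottle: Bystander: bottle of lens cleaner, 52 mm in diameter, 130 mm high; origin under its centre.
- jar: Bystander: glass jar, 72 mm in diameter, 85 mm high; origin under its centre.
- mug: Bystander: white mug, 80 mm in diameter, 90 mm high; origin under its centre.
- lens_case: Bystander: black lens case 130 x 90 x 32 mm; origin under its centre.
- driver: Bystander: screwdriver lying on the table, about 200 mm long.
- ophthalmoscope: Bystander: black hand ophthalmoscope lying on the table, 160 mm long, 30 mm high.

How it is judged:
By the outcome, as a careful person would: the job done as asked, in the order asked, and still so for the second after the job is handed in, with the robot touching nothing.
Of cover1, cover2, cover3, cover4, cover5 only 3 to 5 are there at a start; the rules pass over those that are not, and their reading is None.
At some moment in a run one of cover1, cover2, cover3, cover4, cover5 may be knocked a few centimetres aside while the robot is not near it.
Once in a run the grip may slacken for a moment while it holds something.
It also fails if it takes over 210 s, if anything falls off the work surface, if the arm or the gripper's body presses on something with over 40 N, if the wrist force passes 120 N, or if a joint passes its speed limit or range.

## Working session

There is one attempt and no reset: what is moved stays moved. The work goes in short steps, Python scripts to look and compute and a shell command to move; the robot and the scene stay as the last step left them, time stands still between calls to the robot, and variables do not carry over. Pictures are saved under pics/ and viewed, about 12 in all and at most 16, crops included, and the job is handed in when it is done.

```bash
mkdir -p pics
cat > h.py <<'E'
import numpy as np, cv2
from cell import robot, cams, workorder
from scipy.spatial.transform import Rotation as R
def snap(cam,name,crop=None,scale=1):
    im=cams.get_image(cam)[:,:,::-1].copy()
    cv2.imwrite(f'pics/{name}_raw.png',im)
    if crop: x0,y0,x1,y1=crop; im=im[y0:y1,x0:x1]
    if scale!=1: im=cv2.resize(im,None,fx=scale,fy=scale,interpolation=cv2.INTER_CUBIC)
    cv2.imwrite(f'pics/{name}.png',im)
def ray(m,u,v):
    T=np.linalg.inv(np.array(m["world_to_cam"])); d=T[:3,:3]@np.array([(u-m["cx"])/m["fx"],(v-m["cy"])/m["fy"],1])
    return T[:3,3],d
def px2w(m,u,v,z):
    o,d=ray(m,u,v); return o+d*(z-o[2])/d[2]
def proj(m,p):
    p=np.array(m["world_to_cam"])@np.append(p,1); return m["fx"]*p[0]/p[2]+m["cx"],m["fy"]*p[1]/p[2]+m["cy"]
def st():
    s=robot.observe(); print({k:np.round(s[k],3).tolist() for k in("clock","joints","eef_pos","orientation","contact_force","finger_gap")}); return s
def go(p,yaw=None):
    """tool shift (m) & turn to reach TCP world p (mm), pointing down with jaw yaw (tool x direction angle)"""
    s=robot.observe(); Rt=R.from_euler('xyz',s["orientation"])
    d=Rt.inv().apply(np.array(p)-s["eef_pos"])/1000
    w=np.zeros(3)
    if yaw is not None:
        x=Rt.as_matrix()[:,0]; cur=np.arctan2(x[1],x[0]); dy=(yaw-cur+np.pi/2)%np.pi-np.pi/2
        Rg=np.array([[np.cos(cur+dy),np.sin(cur+dy),0],[np.sin(cur+dy),-np.cos(cur+dy),0],[0,0,-1]]).T
        w=(Rt.inv()*R.from_matrix(Rg)).as_rotvec()
    print('d',d.round(4),'w',w.round(3),'dist',np.linalg.norm(d).round(3)); return d,w
E
python3 - <<'E'
from h import *
s=st()
snap('top','top0'); snap('scene','scene0')
for n in('top','scene','wrist'):
    m=cams.camera_model(n); print(n,m["fx"],m["cx"],m["cy"],np.round(np.linalg.inv(np.array(m["world_to_cam"])),3).tolist())
E
```

```text
{'clock': 0.0, 'joints': [1.095, 0.494, 1.346, -0.0, 1.302, -0.095], 'eef_pos': [231.592, 580.197, 291.623], 'orientation': [-3.142, 0.001, 1.191], 'contact_force': [0.348, 0.199, 0.669], 'finger_gap': 91.255}
top 493.9728399309065 318.5603798999523 201.31583440277302 [[-0.001, -0.982, 0.188, 311.771], [-1.0, 0.001, 0.002, 77.879], [-0.002, -0.188, -0.982, 1513.541], [0.0, 0.0, 0.0, 1.0]]
scene 416.86914105735354 317.04178047526773 202.82777896390505 [[-0.625, 0.513, -0.588, 1294.209], [0.781, 0.426, -0.457, 632.522], [0.016, -0.745, -0.667, 956.241], [0.0, 0.0, 0.0, 1.0]]
wrist 349.5249289249331 318.1134647418359 200.35748593763188 [[0.371, 0.888, 0.271, 153.743], [0.929, -0.354, -0.109, 612.456], [-0.001, 0.292, -0.956, 384.355], [0.0, 0.0, 0.0, 1.0]]
```

View pics/top0.png

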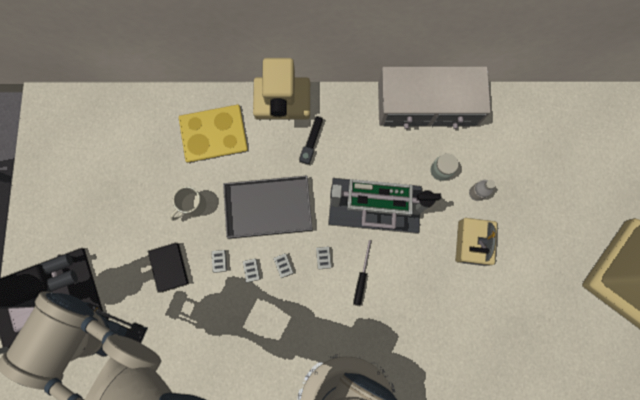

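View pics/scene0.png

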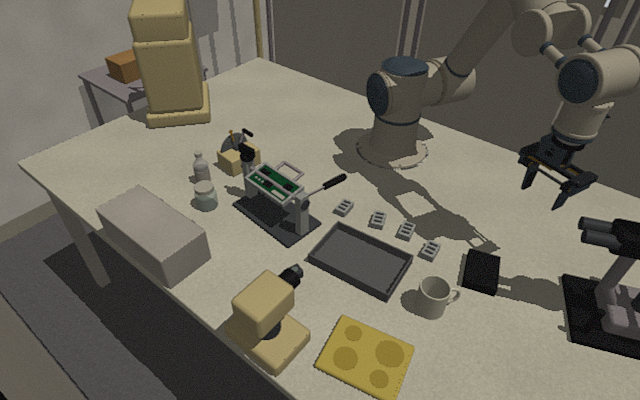

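Run:
```python
from h import *
im=cv2.imread('pics/top0_raw.png')
a=cv2.resize(im[165:245,320:510],None,fx=4.2,fy=4.2,interpolation=cv2.INTER_CUBIC)
b=cv2.resize(im[240:285,200:345],(798,248),interpolation=cv2.INTER_CUBIC)
b=b[:, :]
cv2.imwrite('pics/z1.png',np.vstack([a[:, :798],b]))
m=cams.camera_model('top')
for n,(u,v,z) in dict(tl=(224,182,36),tr=(309,177,36),br=(313,232,36),bl=(228,238,36),lampc=(478,242,70),c1=(219,261,24),c2=(251,270,24),c3=(284,265,24),c4=(323,257,24)).items(): print(n,px2w(m,u,v,z).round(0))
```

```text
tl [655. 371.  36.]
tr [671. 111.  36.]
br [501.  98.  36.]
bl [483. 353.  36.]
lampc [ 466. -385.   70.]
c1 [415. 380.  24.]
c2 [388. 283.  24.]
c3 [403. 185.  24.]
c4 [427.  68.  24.]
```

View pics/z1.png

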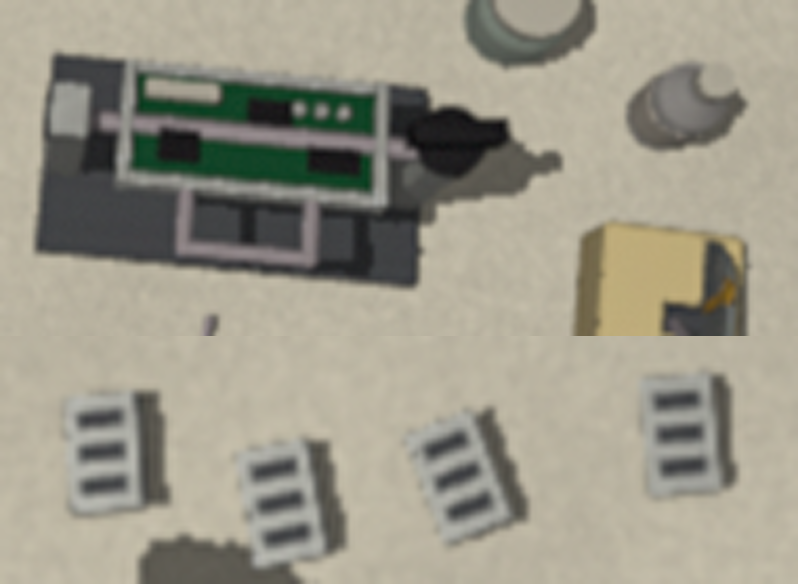

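Run:
```python
from h import *
m=cams.camera_model('top')
f=lambda x,y,z:px2w(m,320+x/4.2,165+y/4.2,z)
c=[f(52,55,12),f(428,90,12),f(417,285,12),f(37,252,12)]
print(np.round(c,0)); c0=np.mean(c,0); ax=(c[0]+c[3]-c[1]-c[2])[:2]; ax/=np.linalg.norm(ax); print('frame',c0.round(1),'yaw',np.arctan2(-ax[0],ax[1]))
print('knob pred',c0[:2]-125*ax,'seen disc',f(446,143,190).round(0),'wing end',f(507,131,205).round(0))
print('bar ends',f(183,252,135).round(0),f(312,260,135).round(0))
g=lambda x,y,z:px2w(m,200+x*145/798,240+(y-336)*45/248,z)
for q in ([(68,400),(135,395),(140,508),(75,515)],[(240,450),(300,440),(325,555),(262,566)],[(410,435),(473,410),(520,520),(455,543)],[(645,380),(710,374),(725,488),(652,495)]):
    p=np.array([g(x,y,24) for x,y in q]); d=(p[0]+p[1]-p[2]-p[3])[:2]
    print('cover',p.mean(0).round(1),'long yaw',np.arctan2(d[1],d[0]).round(3),np.linalg.norm(p[0]-p[3]).round(0),np.linalg.norm(p[0]-p[1]).round(0))
s=st()
k=c0[:2]-125*ax
yw=np.arctan2(ax[1],ax[0])
# gripper over knob; jaws across wing => jaw direction = frame x
go([k[0],k[1],201+60+90], np.arctan2(-ax[0],ax[1]))
```

```text
[[ 673.   38.   12.]
 [ 646. -240.   12.]
 [ 501. -226.   12.]
 [ 525.   50.   12.]]
frame [586.3 -94.7  12. ] yaw -0.09242951398688116
knob pred [ 574.78302539 -219.15213913] seen disc [ 571. -213.  190.] wing end [ 576. -249.  205.]
bar ends [508. -46. 135.] [ 502. -132.  135.]
cover [413.5 380.3  24. ] long yaw 0.09 63.0 37.0
cover [387.3 282.9  24. ] long yaw 0.227 64.0 33.0
cover [401.1 183.8  24. ] long yaw 0.413 64.0 37.0
cover [424.2  64.7  24. ] long yaw 0.094 63.0 36.0
{'clock': 0.1, 'joints': [1.096, 0.494, 1.346, 0.0, 1.302, -0.096], 'eef_pos': [231.58, 580.264, 291.717], 'orientation': [-3.141, 0.001, 1.191], 'contact_force': [-0.424, 1.414, -0.053], 'finger_gap': 91.08}
d [-0.6153  0.6151 -0.0587] w [1.000e-03 1.000e-03 1.283e+00] dist 0.872
```

```bash
T='{"hand":0,"dx":-0.615,"dy":0.615,"dz":-0.059,"wz":1.283}'; python3 -m creep '[{"hand":0,"dx":-0.615,"dy":0.615,"dz":-0.059,"wz":1.283},{"hand":0,"dx":-0.615,"dy":0.615,"dz":-0.059,"wz":1.283},{"hand":0,"dx":-0.615,"dy":0.615,"dz":-0.059,"wz":1.283},{"hand":0,"dx":-0.615,"dy":0.615,"dz":-0.059,"wz":1.283},{"hand":0,"dx":-0.615,"dy":0.615,"dz":-0.059,"wz":1.283},{"hand":0,"dx":-0.615,"dy":0.615,"dz":-0.059,"wz":1.283},{"hand":0,"dx":-0.615,"dy":0.615,"dz":-0.059,"wz":1.283},{"hand":0,"dx":-0.615,"dy":0.615,"dz":-0.059,"wz":1.283},{"hand":0,"dx":-0.615,"dy":0.615,"dz":-0.059,"wz":1.283},{"hand":0,"dx":-0.615,"dy":0.615,"dz":-0.059,"wz":1.283},{"hand":0,"dx":-0.615,"dy":0.615,"dz":-0.059,"wz":1.283},{"hand":0,"dx":-0.615,"dy":0.615,"dz":-0.059,"wz":1.283}]'
python3 -c "
from h import *
go([574.5,-218.5,351],-0.0924)"
```

```text
d [-0.6148  0.6146 -0.0587] w [1.000e-03 1.000e-03 1.283e+00] dist 0.871invalid input at $[0]: expected keys hand, dx, dy, dz, wx, wy, wz
```

```bash
python3 -m creep '[{"hand":0,"dx":-0.615,"dy":0.615,"dz":-0.059,"wx":0,"wy":0,"wz":1.283},{"hand":0,"dx":-0.615,"dy":0.615,"dz":-0.059,"wx":0,"wy":0,"wz":1.283},{"hand":0,"dx":-0.615,"dy":0.615,"dz":-0.059,"wx":0,"wy":0,"wz":1.283},{"hand":0,"dx":-0.615,"dy":0.615,"dz":-0.059,"wx":0,"wy":0,"wz":1.283},{"hand":0,"dx":-0.615,"dy":0.615,"dz":-0.059,"wx":0,"wy":0,"wz":1.283},{"hand":0,"dx":-0.615,"dy":0.615,"dz":-0.059,"wx":0,"wy":0,"wz":1.283},{"hand":0,"dx":-0.615,"dy":0.615,"dz":-0.059,"wx":0,"wy":0,"wz":1.283},{"hand":0,"dx":-0.615,"dy":0.615,"dz":-0.059,"wx":0,"wy":0,"wz":1.283},{"hand":0,"dx":-0.615,"dy":0.615,"dz":-0.059,"wx":0,"wy":0,"wz":1.283},{"hand":0,"dx":-0.615,"dy":0.615,"dz":-0.059,"wx":0,"wy":0,"wz":1.283},{"hand":0,"dx":-0.615,"dy":0.615,"dz":-0.059,"wx":0,"wy":0,"wz":1.283},{"hand":0,"dx":-0.615,"dy":0.615,"dz":-0.059,"wx":0,"wy":0,"wz":1.283}]'
python3 -c "
from h import *
st();go([574.5,-218.5,351],-0.0924)"
```

```text
clock: 1.3
eef_pos: [468.1, 28.3, 333.0]
orientation: [3.141, 0.001, -0.092]
contact_force: [1.4, 1.2, 0.1]
finger_gap: 91.6
{'clock': 1.3, 'joints': [-0.067, 0.23, 1.654, -0.001, 1.259, 0.026], 'eef_pos': [468.069, 28.257, 332.98], 'orientation': [3.141, 0.001, -0.092], 'contact_force': [1.449, 1.218, 0.123], 'finger_gap': 91.572}
d [ 0.1287  0.2359 -0.0179] w [0.001 0.001 0.   ] dist 0.269
```

```bash
python3 -m creep '[{"hand":0,"dx":0.129,"dy":0.236,"dz":-0.018,"wx":0,"wy":0,"wz":0},{"hand":0,"dx":0.129,"dy":0.236,"dz":-0.018,"wx":0,"wy":0,"wz":0},{"hand":0,"dx":0.129,"dy":0.236,"dz":-0.018,"wx":0,"wy":0,"wz":0},{"hand":0,"dx":0.129,"dy":0.236,"dz":-0.018,"wx":0,"wy":0,"wz":0},{"hand":0,"dx":0.129,"dy":0.236,"dz":-0.018,"wx":0,"wy":0,"wz":0},{"hand":0,"dx":0.129,"dy":0.236,"dz":-0.018,"wx":0,"wy":0,"wz":0},{"hand":0,"dx":0.129,"dy":0.236,"dz":-0.018,"wx":0,"wy":0,"wz":0},{"hand":0,"dx":0.129,"dy":0.236,"dz":-0.018,"wx":0,"wy":0,"wz":0}]'
python3 - <<'E'
from h import *
st();m=cams.camera_model('wrist');snap('wrist','w1');snap('top','top1')
a=cv2.imread('pics/w1.png');b=cv2.imread('pics/top1.png')
b=cv2.resize(b[150:310,130:450],(640,320),interpolation=cv2.INTER_CUBIC)
o=np.vstack([a,b]); o=cv2.resize(o,None,fx=.83,fy=.83,interpolation=cv2.INTER_AREA);cv2.imwrite('pics/w1v.png',o)
np.save('w1m.npy',m,allow_pickle=True)
print('pred knob px',proj(m,[574.5,-218.5,213]))
E
```

```text
clock: 2.1
eef_pos: [574.5, -218.5, 350.6]
orientation: [3.141, 0.002, -0.093]
contact_force: [0.5, 0.4, 0.2]
finger_gap: 91.2
{'clock': 2.1, 'joints': [-0.46, 0.431, 1.289, -0.001, 1.423, -0.367], 'eef_pos': [574.52, -218.549, 350.583], 'orientation': [3.141, 0.002, -0.093], 'contact_force': [0.525, 0.369, 0.155], 'finger_gap': 91.22}
pred knob px (np.float64(319.6296218403993), np.float64(219.51040566920872))
```

View pics/w1v.png

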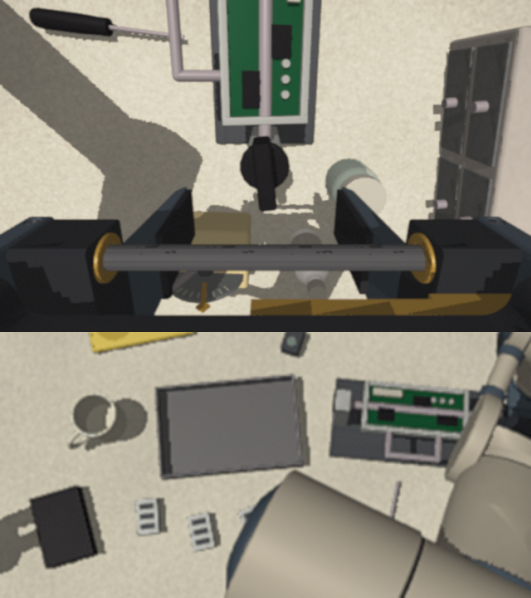

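Run:
```python
from h import *
m=np.load('w1m.npy',allow_pickle=True).item()
for n,u,v,z in(('near',267.5,193,213),('near bot',268,209,181),('far',263,138,213),('disc',264,165,181)): print(n,px2w(m,u/.83,v/.83,z).round(1))
im=cv2.imread('pics/w1_raw.png')[140:290,240:400]
cv2.imwrite('pics/w1c.png',cv2.resize(im,None,fx=5,fy=4,interpolation=cv2.INTER_CUBIC))
```

```text
near [ 575.5 -228.4  213. ]
near bot [ 573.6 -258.5  181. ]
far [ 576.1 -180.6  213. ]
disc [ 573.9 -212.9  181. ]
```

View pics/w1c.png

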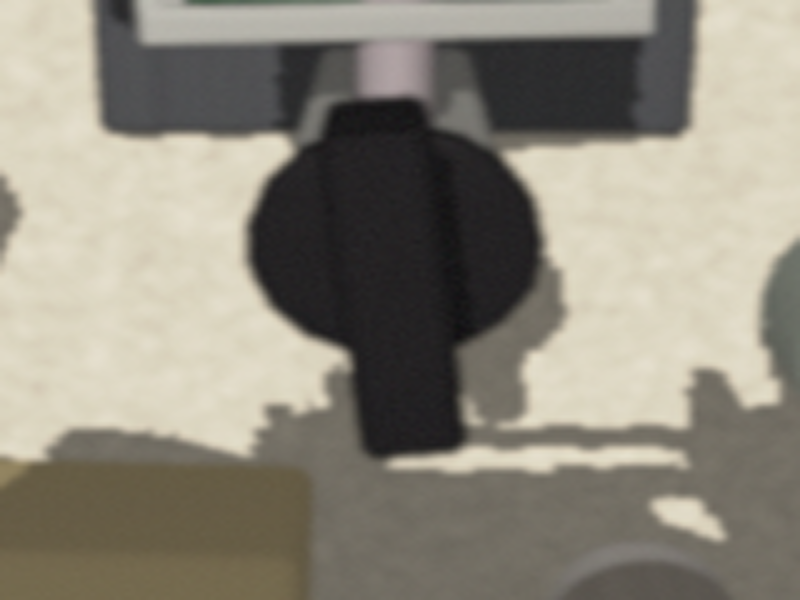

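Run:
```python
from h import *
m=np.load('w1m.npy',allow_pickle=True).item()
f=lambda x,y,z:px2w(m,240+x/5,140+y/4,z)
a=f(377,133,213);b=f(413,448,213);c=(a+b)/2
print(a.round(1),b.round(1),c.round(1),np.linalg.norm(a-b),np.arctan2(*(a-b)[:2][::-1]))
print('disc',f(396,240,181).round(1))
```

```text
[ 574.7 -185.3  213. ] [ 574.4 -243.5  213. ] [ 574.5 -214.4  213. ] 58.23542944529343 1.5648702329516682
disc [ 574.6 -214.   181. ]
```

```bash
python3 -m creep '[{"hand":60,"dx":0,"dy":-0.004,"dz":0.045,"wx":0,"wy":0,"wz":-0.088},{"hand":60,"dx":0,"dy":-0.004,"dz":0.09,"wx":0,"wy":0,"wz":-0.088},{"hand":60,"dx":0,"dy":-0.004,"dz":0.09,"wx":0,"wy":0,"wz":-0.088},{"hand":255,"dx":0,"dy":-0.004,"dz":0.09,"wx":0,"wy":0,"wz":-0.088},{"hand":255,"dx":0,"dy":-0.004,"dz":0.09,"wx":0,"wy":0,"wz":-0.088},{"hand":255,"dx":0,"dy":-0.004,"dz":0.09,"wx":0,"wy":0,"wz":-0.088},{"hand":255,"dx":0,"dy":-0.004,"dz":0.09,"wx":0,"wy":0,"wz":-0.088},{"hand":255,"dx":0,"dy":-0.004,"dz":0.09,"wx":0,"wy":0,"wz":-0.088},{"hand":255,"dx":0,"dy":-0.004,"dz":0.09,"wx":0,"wy":0,"wz":-0.088}]' 50
```

```text
clock: 3.1
eef_pos: [574.7, -213.7, 261.4]
orientation: [3.141, 0.001, -0.004]
contact_force: [0.9, 0.1, -0.7]
finger_gap: 24.6
```

```bash
python3 -m creep '[{"hand":255,"dx":0,"dy":0,"dz":0,"wx":0,"wy":0,"wz":0},{"hand":255,"dx":0,"dy":0,"dz":0,"wx":0,"wy":0,"wz":0},{"hand":255,"dx":0,"dy":0,"dz":0,"wx":0,"wy":0,"wz":0},{"hand":255,"dx":0,"dy":0,"dz":0,"wx":0,"wy":0,"wz":0}]' 50
python3 -c "
from h import *
s=st();print(s['ft_torque'])"
```

```text
clock: 3.5
eef_pos: [574.8, -213.7, 261.5]
orientation: [3.141, 0.001, -0.004]
contact_force: [0.5, 0.5, 1.6]
finger_gap: 15.8
{'clock': 3.5, 'joints': [-0.453, 0.507, 1.414, -0.001, 1.221, -0.449], 'eef_pos': [574.773, -213.694, 261.45], 'orientation': [3.141, 0.001, -0.004], 'contact_force': [0.503, 0.465, 1.56], 'finger_gap': 15.771}
[-0.04119056 -0.00260999 -0.07636412]
```

```bash
python3 -m creep '[{"hand":255,"dx":0,"dy":0,"dz":0,"wx":0,"wy":0,"wz":-0.15},{"hand":255,"dx":0,"dy":0,"dz":0,"wx":0,"wy":0,"wz":-0.3},{"hand":255,"dx":0,"dy":0,"dz":0,"wx":0,"wy":0,"wz":-0.45},{"hand":255,"dx":0,"dy":0,"dz":0,"wx":0,"wy":0,"wz":-0.6},{"hand":255,"dx":0,"dy":0,"dz":0,"wx":0,"wy":0,"wz":-0.75},{"hand":255,"dx":0,"dy":0,"dz":0,"wx":0,"wy":0,"wz":-0.9},{"hand":255,"dx":0,"dy":0,"dz":0,"wx":0,"wy":0,"wz":-1.05},{"hand":255,"dx":0,"dy":0,"dz":0,"wx":0,"wy":0,"wz":-1.2},{"hand":255,"dx":0,"dy":0,"dz":0,"wx":0,"wy":0,"wz":-1.35},{"hand":255,"dx":0,"dy":0,"dz":0,"wx":0,"wy":0,"wz":-1.46},{"hand":255,"dx":0,"dy":0,"dz":0,"wx":0,"wy":0,"wz":-1.46},{"hand":255,"dx":0,"dy":0,"dz":0,"wx":0,"wy":0,"wz":-1.46}]' 50
python3 -c "
from h import *
s=st();print(s['ft_torque'])"
```

```text
clock: 4.7
eef_pos: [572.5, -215.8, 261.4]
orientation: [-3.137, 0.005, 1.456]
contact_force: [-19.7, -19.0, 9.9]
finger_gap: 15.9
{'clock': 4.7, 'joints': [-0.455, 0.506, 1.415, -0.006, 1.223, -1.909], 'eef_pos': [572.473, -215.787, 261.427], 'orientation': [-3.137, 0.005, 1.456], 'contact_force': [-19.715, -18.98, 9.895], 'finger_gap': 15.917}
[-3.37185373  3.52460216  0.02188151]
```

```bash
python3 -m creep '[{"hand":120,"dx":0,"dy":0,"dz":0,"wx":0,"wy":0,"wz":0},{"hand":120,"dx":0,"dy":0,"dz":0,"wx":0,"wy":0,"wz":0},{"hand":120,"dx":0,"dy":0,"dz":0,"wx":0,"wy":0,"wz":0},{"hand":120,"dx":0,"dy":0,"dz":0,"wx":0,"wy":0,"wz":0},{"hand":120,"dx":0,"dy":0,"dz":0,"wx":0,"wy":0,"wz":0},{"hand":120,"dx":0,"dy":0,"dz":-0.04,"wx":0,"wy":0,"wz":0},{"hand":120,"dx":0,"dy":0,"dz":-0.08,"wx":0,"wy":0,"wz":0},{"hand":120,"dx":0,"dy":0,"dz":-0.08,"wx":0,"wy":0,"wz":0}]'
python3 - <<'E'
from h import *
s=st();m=cams.camera_model('wrist');snap('wrist','w2')
print('knob px',proj(m,[574.7,-216,213]))
go([501.6,-84.5,330],-0.092);np.save('w2m.npy',m,allow_pickle=True)
E
```

```text
clock: 5.5
eef_pos: [574.6, -216.1, 346.8]
orientation: [3.139, 0.007, 1.456]
contact_force: [0.3, 0.2, -0.0]
finger_gap: 48.5
{'clock': 5.5, 'joints': [-0.454, 0.431, 1.301, -0.006, 1.405, -1.91], 'eef_pos': [574.641, -216.091, 346.768], 'orientation': [3.139, 0.007, 1.456], 'contact_force': [0.319, 0.196, -0.025], 'finger_gap': 48.537}
knob px (np.float64(317.75359673355103), np.float64(220.42048844902192))
d [ 0.1222 -0.0868  0.0133] w [0.005 0.005 1.548] dist 0.15
```

View pics/w2.png

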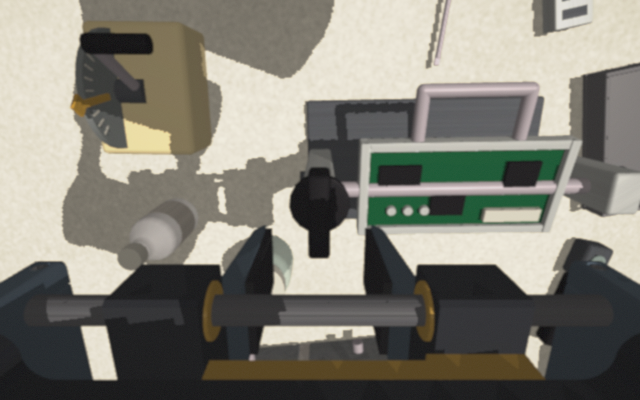

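```bash
python3 - <<'E'
from h import *
m=np.load('w2m.npy',allow_pickle=True).item()
a=px2w(m,421,91,135);b=px2w(m,536,90,135);print(a.round(1),b.round(1),((a+b)/2).round(1))
for t in((95,103),(120,70),(126,90),(77,102)): print(px2w(m,*t,120).round(0))
E
python3 -m creep '[{"hand":150,"dx":0.122,"dy":-0.087,"dz":0.013,"wx":0.005,"wy":0.005,"wz":1.548},{"hand":150,"dx":0.122,"dy":-0.087,"dz":0.013,"wx":0.005,"wy":0.005,"wz":1.548},{"hand":150,"dx":0.122,"dy":-0.087,"dz":0.013,"wx":0.005,"wy":0.005,"wz":1.548},{"hand":150,"dx":0.122,"dy":-0.087,"dz":0.013,"wx":0.005,"wy":0.005,"wz":1.548},{"hand":150,"dx":0.122,"dy":-0.087,"dz":0.013,"wx":0.005,"wy":0.005,"wz":1.548},{"hand":150,"dx":0.122,"dy":-0.087,"dz":0.013,"wx":0.005,"wy":0.005,"wz":1.548},{"hand":150,"dx":0.122,"dy":-0.087,"dz":0.013,"wx":0.005,"wy":0.005,"wz":1.548},{"hand":150,"dx":0.122,"dy":-0.087,"dz":0.013,"wx":0.005,"wy":0.005,"wz":1.548},{"hand":150,"dx":0.122,"dy":-0.087,"dz":0.013,"wx":0.005,"wy":0.005,"wz":1.548},{"hand":150,"dx":0.122,"dy":-0.087,"dz":0.013,"wx":0.005,"wy":0.005,"wz":1.548},{"hand":150,"dx":0.122,"dy":-0.087,"dz":0.013,"wx":0.005,"wy":0.005,"wz":1.548},{"hand":150,"dx":0.122,"dy":-0.087,"dz":0.013,"wx":0.005,"wy":0.005,"wz":1.548}]'
```

```text
[ 499.5 -121.8  135. ] [509.6 -27.5 135. ] [504.5 -74.7 135. ]
[ 477. -404.  120.]
[ 453. -374.  120.]
[ 470. -373.  120.]
[ 475. -419.  120.]
clock: 6.75
eef_pos: [501.1, -84.5, 329.5]
orientation: [-3.141, 0.001, -0.092]
contact_force: [-0.4, -0.3, 0.5]
finger_gap: 37.4
```

Run:
```python
from h import *
m=np.load('w2m.npy',allow_pickle=True).item(); mt=cams.camera_model('top')
def tri(r1,r2):
    (o1,d1),(o2,d2)=r1,r2; d1=d1/np.linalg.norm(d1); d2=d2/np.linalg.norm(d2)
    t=np.linalg.lstsq(np.c_[d1,-d2],o2-o1,rcond=None)[0]; p=o1+t[0]*d1;q=o2+t[1]*d2; return ((p+q)/2).round(1),np.linalg.norm(p-q).round(1)
for (u,v),(x,y) in (((421,91),(312,258)),((536,90),(183,250)),((478.5,90.5),(247,254))): print(tri(ray(m,u,v),ray(mt,320+x/4.2,165+y/4.2)))
m=cams.camera_model('wrist'); snap('wrist','w3'); np.save('w3m.npy',m,allow_pickle=True)
```

```text
(array([ 499.5, -128.3,  159.8]), np.float64(1.3))
(array([506.6, -43.2, 161.4]), np.float64(2.7))
(array([503.1, -85.4, 160.2]), np.float64(0.7))
```

View pics/w3.png

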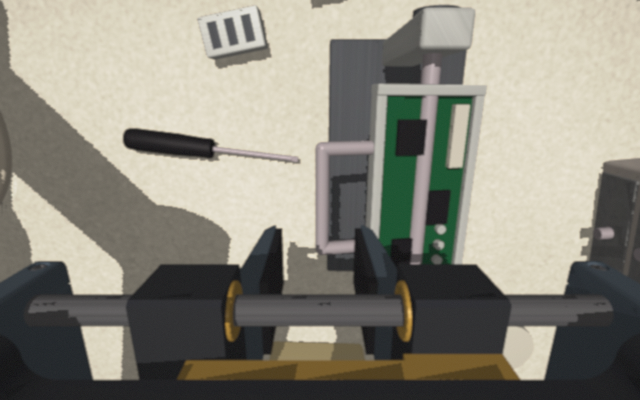

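```bash
python3 -m creep '[{"hand":150,"dx":0.002,"dy":0,"dz":0.04,"wx":0,"wy":0,"wz":0},{"hand":150,"dx":0.002,"dy":0,"dz":0.08,"wx":0,"wy":0,"wz":0},{"hand":150,"dx":0.002,"dy":0,"dz":0.109,"wx":0,"wy":0,"wz":0},{"hand":150,"dx":0.002,"dy":0,"dz":0.109,"wx":0,"wy":0,"wz":0},{"hand":255,"dx":0.002,"dy":0,"dz":0.109,"wx":0,"wy":0,"wz":0},{"hand":255,"dx":0.002,"dy":0,"dz":0.109,"wx":0,"wy":0,"wz":0},{"hand":255,"dx":0.002,"dy":0,"dz":0.109,"wx":0,"wy":0,"wz":0},{"hand":255,"dx":0.002,"dy":0,"dz":0.109,"wx":0,"wy":0,"wz":0},{"hand":255,"dx":0.002,"dy":0,"dz":0.109,"wx":0,"wy":0,"wz":0},{"hand":255,"dx":0.002,"dy":0,"dz":0.109,"wx":0,"wy":0,"wz":0}]' 30
python3 - <<'E'
import numpy as np
for t in np.linspace(.3,3.14,13): print(round(t,2),round(85*(np.cos(.3)-np.cos(t)),1),round(-85*(np.sin(t)-np.sin(.3)),1))
E
```

```text
clock: 7.8
eef_pos: [503.5, -84.8, 221.2]
orientation: [-3.141, -0.0, -0.09]
contact_force: [2.6, 0.0, 2.1]
finger_gap: 10.1
0.3 0.0 -0.0
0.54 8.2 -18.3
0.77 20.4 -34.3
1.01 36.0 -46.9
1.25 54.1 -55.5
1.48 73.8 -59.6
1.72 93.8 -58.9
1.96 113.2 -53.6
2.19 130.8 -43.9
2.43 145.6 -30.4
2.67 156.8 -13.7
2.9 163.8 5.1
3.14 166.2 25.0
```

```bash
python3 -m creep '[{"hand":255,"dx":0.008,"dy":0,"dz":-0.018,"wx":0,"wy":0,"wz":0},{"hand":255,"dx":0.020,"dy":0,"dz":-0.034,"wx":0,"wy":0,"wz":0},{"hand":255,"dx":0.036,"dy":0,"dz":-0.047,"wx":0,"wy":0,"wz":0},{"hand":255,"dx":0.054,"dy":0,"dz":-0.0555,"wx":0,"wy":0,"wz":0},{"hand":255,"dx":0.074,"dy":0,"dz":-0.0595,"wx":0,"wy":0,"wz":0},{"hand":255,"dx":0.0815,"dy":0,"dz":-0.0599,"wx":0,"wy":0,"wz":0},{"hand":255,"dx":0.0815,"dy":0,"dz":-0.0599,"wx":0,"wy":0,"wz":0}]' 30
```

```text
clock: 8.5
eef_pos: [586.4, -92.4, 282.8]
orientation: [3.141, -0.004, -0.09]
contact_force: [1.8, -0.3, 20.0]
finger_gap: 10.3
```

```bash
python3 -m creep '[{"hand":255,"dx":0.0213,"dy":0,"dz":0.0027,"wx":0,"wy":0,"wz":0},{"hand":255,"dx":0.0408,"dy":0,"dz":0.0104,"wx":0,"wy":0,"wz":0},{"hand":255,"dx":0.0579,"dy":0,"dz":0.0228,"wx":0,"wy":0,"wz":0},{"hand":255,"dx":0.0715,"dy":0,"dz":0.0391,"wx":0,"wy":0,"wz":0},{"hand":255,"dx":0.0806,"dy":0,"dz":0.0581,"wx":0,"wy":0,"wz":0},{"hand":255,"dx":0.0845,"dy":0,"dz":0.075,"wx":0,"wy":0,"wz":0},{"hand":255,"dx":0.085,"dy":0,"dz":0.085,"wx":0,"wy":0,"wz":0},{"hand":255,"dx":0.085,"dy":0,"dz":0.085,"wx":0,"wy":0,"wz":0}]' 30
python3 -c "
from h import *
s=st();print(s['ft_torque'])"
```

```text
clock: 9.3
eef_pos: [671.1, -100.4, 196.8]
orientation: [3.141, -0.003, -0.09]
contact_force: [0.6, -4.6, -2.0]
finger_gap: 9.9
{'clock': 9.3, 'joints': [-0.236, 0.66, 1.307, -0.0, 1.172, -0.146], 'eef_pos': [671.12, -100.435, 196.786], 'orientation': [3.141, -0.003, -0.09], 'contact_force': [0.564, -4.639, -1.981], 'finger_gap': 9.912}
[-0.8473278  -0.00786872 -0.12580024]
```

```bash
python3 -m creep '[{"hand":150,"dx":0,"dy":0,"dz":0,"wx":0,"wy":0,"wz":0},{"hand":150,"dx":0,"dy":0,"dz":0,"wx":0,"wy":0,"wz":0},{"hand":150,"dx":0,"dy":0,"dz":0,"wx":0,"wy":0,"wz":0},{"hand":150,"dx":0,"dy":0,"dz":0,"wx":0,"wy":0,"wz":0},{"hand":150,"dx":0,"dy":0,"dz":-0.05,"wx":0,"wy":0,"wz":0},{"hand":150,"dx":0,"dy":0,"dz":-0.1,"wx":0,"wy":0,"wz":0},{"hand":150,"dx":0,"dy":0,"dz":-0.15,"wx":0,"wy":0,"wz":0},{"hand":150,"dx":0,"dy":0,"dz":-0.15,"wx":0,"wy":0,"wz":0}]'
python3 - <<'E'
from h import *
s=st();m=cams.camera_model('wrist');snap('wrist','w4');np.save('w4m.npy',m,allow_pickle=True)
snap('scene','s4',(180,110,390,260),3)
a=cv2.resize(cv2.imread('pics/w4.png'),(480,300),interpolation=cv2.INTER_AREA);b=cv2.resize(cv2.imread('pics/s4.png'),(480,300)); cv2.imwrite('pics/v4.png',np.vstack([a,b])[:600])
go([574.7,-216,346],1.456)
for z in(125,135,145): print(proj(m,[671,-100.4,z]))
E
```

```text
clock: 10.1
eef_pos: [672.6, -100.6, 354.9]
orientation: [3.139, -0.015, -0.09]
contact_force: [0.6, 0.2, -0.3]
finger_gap: 37.7
{'clock': 10.1, 'joints': [-0.236, 0.523, 1.117, -0.0, 1.486, -0.146], 'eef_pos': [672.61, -100.612, 354.893], 'orientation': [3.139, -0.015, -0.09], 'contact_force': [0.631, 0.214, -0.252], 'finger_gap': 37.73}
d [-0.0854  0.1239  0.002 ] w [ 0.005 -0.004 -1.546] dist 0.151
(np.float64(313.77653784900735), np.float64(185.6721279937511))
(np.float64(313.80263776369645), np.float64(188.41793134940158))
(np.float64(313.8303273118899), np.float64(191.33096977315876))
```

View pics/v4.png

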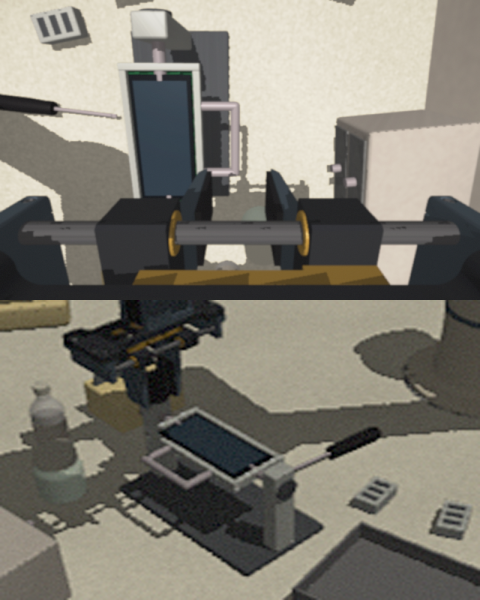

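Run:
```python
from h import *
m=np.load('w4m.npy',allow_pickle=True).item(); ms=cams.camera_model('scene')
P=np.array([585.5,-92.3,135]); fx=np.array([np.cos(.092),-np.sin(.092),0]); fy=np.array([np.sin(.092),np.cos(.092),0])
for dt in(-.15,-.07,0,.07,.15):
    b=P+85*(np.cos(dt)*fx-np.array([0,0,np.sin(dt)])); e=P-45*(np.cos(dt)*fx-np.array([0,0,np.sin(dt)]))
    print(dt,[np.round(proj(ms,b+k*42*fy),1).tolist() for k in(-1,1)],[np.round(proj(m,b+k*42*fy),1).tolist() for k in(-1,1)])
im=cv2.imread('pics/s4_raw.png')[175:215,230:290]; w=cv2.imread('pics/w4_raw.png')[120:250,250:335]
cv2.imwrite('pics/v5.png',np.hstack([cv2.resize(im,None,fx=8,fy=8,interpolation=cv2.INTER_CUBIC),cv2.resize(w,(209,320),interpolation=cv2.INTER_CUBIC)]))
```

```text
-0.15 [[243.0, 186.1], [261.0, 199.1]] [[311.9, 235.6], [311.6, 144.6]]
-0.07 [[243.0, 187.9], [261.0, 200.9]] [[312.7, 232.8], [312.5, 143.5]]
0 [[243.1, 189.5], [261.1, 202.4]] [[313.0, 230.4], [312.7, 142.6]]
0.07 [[243.4, 190.9], [261.3, 203.9]] [[312.7, 228.2], [312.5, 141.7]]
0.15 [[243.8, 192.5], [261.7, 205.5]] [[312.0, 225.6], [311.7, 140.7]]
```

View pics/v5.png

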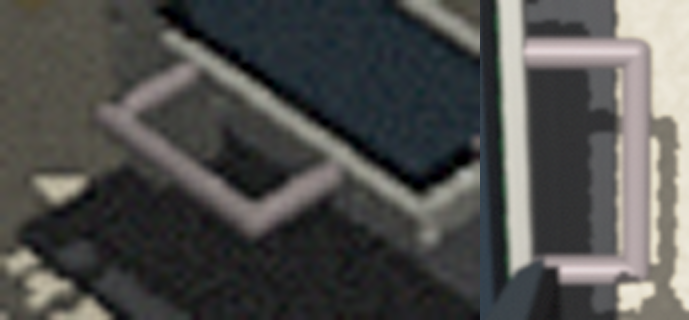

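```bash
python3 -m creep '[{"hand":120,"dx":-0.085,"dy":0.124,"dz":0.002,"wx":0.005,"wy":-0.004,"wz":-1.546},{"hand":120,"dx":-0.085,"dy":0.124,"dz":0.002,"wx":0.005,"wy":-0.004,"wz":-1.546},{"hand":120,"dx":-0.085,"dy":0.124,"dz":0.002,"wx":0.005,"wy":-0.004,"wz":-1.546},{"hand":120,"dx":-0.085,"dy":0.124,"dz":0.002,"wx":0.005,"wy":-0.004,"wz":-1.546},{"hand":120,"dx":-0.085,"dy":0.124,"dz":0.002,"wx":0.005,"wy":-0.004,"wz":-1.546},{"hand":120,"dx":-0.085,"dy":0.124,"dz":0.002,"wx":0.005,"wy":-0.004,"wz":-1.546},{"hand":120,"dx":-0.085,"dy":0.124,"dz":0.002,"wx":0.005,"wy":-0.004,"wz":-1.546},{"hand":120,"dx":-0.085,"dy":0.124,"dz":0.002,"wx":0.005,"wy":-0.004,"wz":-1.546},{"hand":120,"dx":-0.085,"dy":0.124,"dz":0.002,"wx":0.005,"wy":-0.004,"wz":-1.546},{"hand":120,"dx":-0.085,"dy":0.124,"dz":0.002,"wx":0.005,"wy":-0.004,"wz":-1.546},{"hand":120,"dx":-0.085,"dy":0.124,"dz":0.002,"wx":0.005,"wy":-0.004,"wz":-1.546},{"hand":120,"dx":-0.085,"dy":0.124,"dz":0.002,"wx":0.005,"wy":-0.004,"wz":-1.546}]' 
python3 -c "
from h import *
go([574.7,-216.2,261.5],1.456)"
```

```text
clock: 11.4
eef_pos: [574.6, -215.8, 344.6]
orientation: [-3.14, -0.001, 1.457]
contact_force: [0.3, 0.0, -0.5]
finger_gap: 48.2
d [-0.0004  0.0003  0.0831] w [-0.002 -0.001  0.001] dist 0.083
```

```bash
python3 -m creep '[{"hand":120,"dx":0,"dy":0,"dz":0.04,"wx":0,"wy":0,"wz":0},{"hand":120,"dx":0,"dy":0,"dz":0.083,"wx":0,"wy":0,"wz":0},{"hand":120,"dx":0,"dy":0,"dz":0.083,"wx":0,"wy":0,"wz":0},{"hand":255,"dx":0,"dy":0,"dz":0.083,"wx":0,"wy":0,"wz":0},{"hand":255,"dx":0,"dy":0,"dz":0.083,"wx":0,"wy":0,"wz":0},{"hand":255,"dx":0,"dy":0,"dz":0.083,"wx":0,"wy":0,"wz":0},{"hand":255,"dx":0,"dy":0,"dz":0.083,"wx":0,"wy":0,"wz":0},{"hand":255,"dx":0,"dy":0,"dz":0.083,"wx":0,"wy":0,"wz":0},{"hand":255,"dx":0,"dy":0,"dz":0.083,"wx":0,"wy":0,"wz":0}]' 50
python3 -m creep '[{"hand":255,"dx":0,"dy":0,"dz":0,"wx":0,"wy":0,"wz":0.15},{"hand":255,"dx":0,"dy":0,"dz":0,"wx":0,"wy":0,"wz":0.3},{"hand":255,"dx":0,"dy":0,"dz":0,"wx":0,"wy":0,"wz":0.45},{"hand":255,"dx":0,"dy":0,"dz":0,"wx":0,"wy":0,"wz":0.6},{"hand":255,"dx":0,"dy":0,"dz":0,"wx":0,"wy":0,"wz":0.75},{"hand":255,"dx":0,"dy":0,"dz":0,"wx":0,"wy":0,"wz":0.9},{"hand":255,"dx":0,"dy":0,"dz":0,"wx":0,"wy":0,"wz":1.05},{"hand":255,"dx":0,"dy":0,"dz":0,"wx":0,"wy":0,"wz":1.2},{"hand":255,"dx":0,"dy":0,"dz":0,"wx":0,"wy":0,"wz":1.35},{"hand":255,"dx":0,"dy":0,"dz":0,"wx":0,"wy":0,"wz":1.5},{"hand":255,"dx":0,"dy":0,"dz":0,"wx":0,"wy":0,"wz":1.54},{"hand":255,"dx":0,"dy":0,"dz":0,"wx":0,"wy":0,"wz":1.54}]' 50
```

```text
clock: 12.3
eef_pos: [574.5, -216.4, 261.8]
orientation: [-3.14, 0.001, 1.457]
contact_force: [-0.2, -6.5, -2.1]
finger_gap: 15.9
clock: 13.5
eef_pos: [574.8, -216.3, 261.8]
orientation: [3.141, 0.001, -0.084]
contact_force: [3.5, 0.6, -5.4]
finger_gap: 16.0
```

```bash
python3 -m creep '[{"hand":90,"dx":0,"dy":0,"dz":0,"wx":0,"wy":0,"wz":0},{"hand":90,"dx":0,"dy":0,"dz":0,"wx":0,"wy":0,"wz":0},{"hand":90,"dx":0,"dy":0,"dz":0,"wx":0,"wy":0,"wz":0},{"hand":90,"dx":0,"dy":0,"dz":0,"wx":0,"wy":0,"wz":0},{"hand":90,"dx":0,"dy":0,"dz":-0.05,"wx":0,"wy":0,"wz":0},{"hand":90,"dx":0,"dy":0,"dz":-0.1,"wx":0,"wy":0,"wz":0},{"hand":90,"dx":0,"dy":0,"dz":-0.1,"wx":0,"wy":0,"wz":0}]'
python3 - <<'E'
from h import *
m=cams.camera_model('wrist');snap('wrist','w6')
im=cv2.imread('pics/w6_raw.png')[140:290,240:400]
cv2.imwrite('pics/w6c.png',cv2.resize(im,None,fx=5,fy=4,interpolation=cv2.INTER_CUBIC))
go([466,-405,362],-0.08)
E
python3 -m creep '[{"hand":90,"dx":-0.1,"dy":0.2,"dz":0,"wx":0,"wy":0,"wz":0},{"hand":90,"dx":-0.1,"dy":0.2,"dz":0,"wx":0,"wy":0,"wz":0},{"hand":90,"dx":-0.1,"dy":0.2,"dz":0,"wx":0,"wy":0,"wz":0},{"hand":90,"dx":-0.1,"dy":0.2,"dz":0,"wx":0,"wy":0,"wz":0},{"hand":90,"dx":-0.1,"dy":0.2,"dz":0,"wx":0,"wy":0,"wz":0},{"hand":90,"dx":-0.1,"dy":0.2,"dz":0,"wx":0,"wy":0,"wz":0},{"hand":90,"dx":-0.1,"dy":0.2,"dz":0,"wx":0,"wy":0,"wz":0}]'
python3 - <<'E'
from h import *
st();m=cams.camera_model('wrist');snap('wrist','w7');np.save('w7m.npy',m,allow_pickle=True)
b=cv2.imread('pics/w6c.png');b=cv2.resize(b,(240,180))
a=cv2.imread('pics/w7.png');a=cv2.resize(a[0:250,160:500],(800,588),interpolation=cv2.INTER_CUBIC); a[408:588,560:800]=b
cv2.imwrite('pics/w7v.png',a)
E
```

```text
clock: 14.2
eef_pos: [576.7, -217.1, 368.7]
orientation: [3.137, -0.009, -0.084]
contact_force: [0.8, -0.5, 0.7]
finger_gap: 58.7
d [-0.0937  0.1968  0.0035] w [ 0.003 -0.005 -0.004] dist 0.218
clock: 14.95
eef_pos: [459.1, -407.5, 364.6]
orientation: [3.14, -0.004, -0.085]
contact_force: [0.3, -0.4, 0.2]
finger_gap: 59.3
{'clock': 14.95, 'joints': [-0.824, 0.418, 1.273, 0.002, 1.447, -0.739], 'eef_pos': [459.137, -407.489, 364.561], 'orientation': [3.14, -0.004, -0.085], 'contact_force': [0.285, -0.415, 0.162], 'finger_gap': 59.269}
```

View pics/w7v.png

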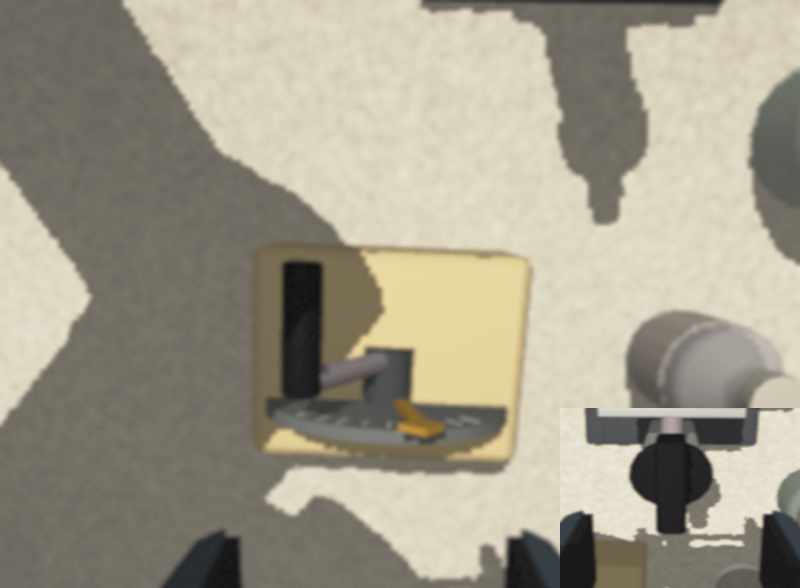

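Run:
```python
from h import *
m=np.load('w7m.npy',allow_pickle=True).item()
f=lambda x,y,z:px2w(m,160+x/2.353,y/2.352,z)
c=[f(262,247,70),f(531,258,70),f(514,461,70),f(263,455,70)]; print(np.round(c,0))
for n,(x0,y0,x1,y1) in dict(w7=(300,160,380,195),w2=(60,85,130,120),scene0=(210,120,265,175),s=(0,0,0,0)).items():
    if n=='s':continue
    im=cv2.imread(f'pics/{n}_raw.png')[y0:y1,x0:x1]; h=cv2.cvtColor(im,cv2.COLOR_BGR2HSV)
    k=(h[...,0]>12)&(h[...,0]<24)&(h[...,1]>170)
    v,u=np.nonzero(k); print(n,len(u), (u.min()+x0,u.max()+x0,v.min()+y0,v.max()+y0,(u.mean()+x0).round(1),(v.mean()+y0).round(1)) if len(u) else '')
a=cv2.imread('pics/w7_raw.png')[100:200,265:390]; a=cv2.resize(a,(750,600),interpolation=cv2.INTER_CUBIC)
b=cv2.imread('pics/scene0_raw.png')[120:180,205:270]; b=cv2.resize(b,(260,240),interpolation=cv2.INTER_CUBIC); a[:240,490:750]=b
cv2.imwrite('pics/w8.png',a)
```

```text
[[ 416. -331.   70.]
 [ 537. -347.   70.]
 [ 526. -442.   70.]
 [ 404. -429.   70.]]
w7 46 (np.int64(330), np.int64(346), np.int64(171), np.int64(183), np.float64(336.2), np.float64(179.8))
w2 29 (np.int64(72), np.int64(88), np.int64(102), np.int64(114), np.float64(77.3), np.float64(105.9))
scene0 13 (np.int64(229), np.int64(232), np.int64(131), np.int64(139), np.float64(231.1), np.float64(134.2))
```

View pics/w8.png

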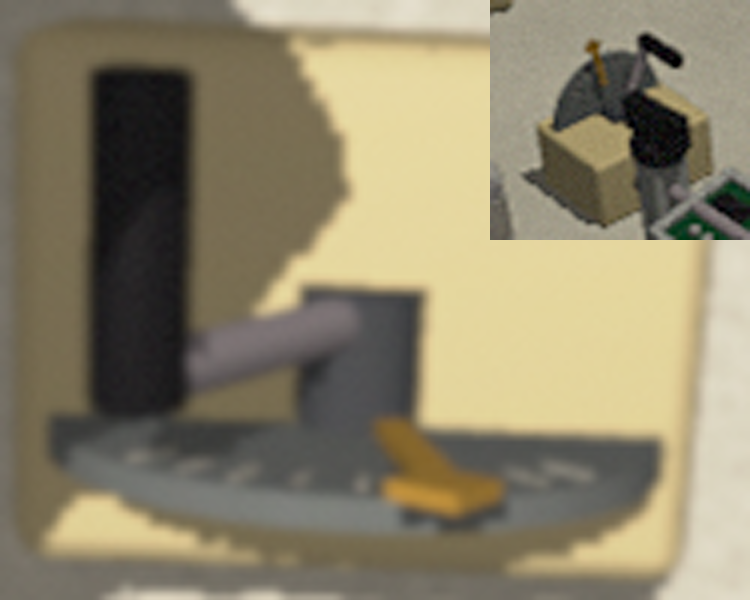

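```bash
cat > tri.py <<'E'
from h import *
m7=np.load('w7m.npy',allow_pickle=True).item();m2=np.load('w2m.npy',allow_pickle=True).item();ms=cams.camera_model('scene')
A=lambda x,y:ray(m7,265+x/6,100+y/6)
B=lambda x,y:ray(ms,205+(x-490)/4,120+y/4)
C=lambda u,v:ray(m2,u,v)
def tri(*rs):
    M=np.zeros((3,3));b=np.zeros(3)
    for o,d in rs:
        d=d/np.linalg.norm(d);Q=np.eye(3)-np.outer(d,d);M+=Q;b+=Q@o
    p=np.linalg.solve(M,b); return p,[np.linalg.norm((np.eye(3)-np.outer(d,d)/(d@d))@(p-o)).round(1) for o,d in rs]
E
python3 - <<'E'
from tri import *
O=np.array([470.5,-387,0]);Ru=R.from_euler('z',-.118)
def rep(n,*r):
    p,e=tri(*r); q=Ru.inv().apply(p-O); print(n,p.round(1),e,'unit',q.round(1),'ang',np.arctan2(q[0],q[2]-68).round(3),'r',np.hypot(q[0],q[2]-68).round(1))
rep('head',A(445,494),B(593,47)); rep('head3',A(445,494),B(593,47),C(77.5,105.5)); rep('inner',A(392,425),B(602,84))
rep('grip',A(141,240),B(661,51)); rep('grip out end',A(142,72),B(676,57)); rep('grip in end',A(141,408),B(646,43)); rep('armtop',A(195,362),B(642,55))
rep('pivot block?',A(362,295),A(362,295)) if 0 else print(px2w(m7,265+362/6,100+292/6,85).round(1))
E
```

```text
head [ 478.  -402.3  144.1] [np.float64(1.4), np.float64(1.4)] unit [  9.3 -14.3 144.1] ang 0.122 r 76.6
head3 [ 478.3 -402.5  144.5] [np.float64(1.0), np.float64(1.7), np.float64(0.7)] unit [  9.5 -14.5 144.5] ang 0.124 r 77.0
inner [ 472.7 -401.2  102.3] [np.float64(0.2), np.float64(0.2)] unit [  3.9 -13.9 102.3] ang 0.112 r 34.5
grip [ 435.  -361.   135.6] [np.float64(1.3), np.float64(1.3)] unit [-38.4  21.6 135.6] ang -0.516 r 77.7
grip out end [ 438.7 -336.5  141.1] [np.float64(0.7), np.float64(0.7)] unit [-37.5  46.4 141.1] ang -0.474 r 82.2
grip in end [ 430.9 -386.8  131.7] [np.float64(2.4), np.float64(2.4)] unit [-39.4  -4.5 131.7] ang -0.554 r 74.8
armtop [ 440.3 -382.   125.4] [np.float64(1.6), np.float64(1.6)] unit [-30.6   1.5 125.4] ang -0.489 r 65.1
[ 469.4 -380.4   85. ]
```

Run:
```python
from h import *
O=np.array([470.5,-387,0]);Ru=R.from_euler('z',-.118)
p=O+Ru.apply([-38.1,27,136+60]); print(p); go(p,-.118)
```

```text
[ 435.84355606 -355.70238198  196.        ]
d [-0.0287 -0.0494  0.1685] w [ 0.002 -0.004  0.034] dist 0.178
```

```bash
python3 -m creep '[{"hand":120,"dx":-0.028,"dy":-0.049,"dz":0.0,"wx":0.002,"wy":-0.004,"wz":0.034},{"hand":120,"dx":-0.028,"dy":-0.049,"dz":0.04,"wx":0.002,"wy":-0.004,"wz":0.034},{"hand":120,"dx":-0.0287,"dy":-0.0494,"dz":0.08,"wx":0.002,"wy":-0.004,"wz":0.034},{"hand":120,"dx":-0.0287,"dy":-0.0494,"dz":0.12,"wx":0.002,"wy":-0.004,"wz":0.034},{"hand":120,"dx":-0.0287,"dy":-0.0494,"dz":0.15,"wx":0.002,"wy":-0.004,"wz":0.034},{"hand":120,"dx":-0.0287,"dy":-0.0494,"dz":0.1685,"wx":0.002,"wy":-0.004,"wz":0.034},{"hand":120,"dx":-0.0287,"dy":-0.0494,"dz":0.1685,"wx":0.002,"wy":-0.004,"wz":0.034},{"hand":255,"dx":-0.0287,"dy":-0.0494,"dz":0.1685,"wx":0.002,"wy":-0.004,"wz":0.034},{"hand":255,"dx":-0.0287,"dy":-0.0494,"dz":0.1685,"wx":0.002,"wy":-0.004,"wz":0.034},{"hand":255,"dx":-0.0287,"dy":-0.0494,"dz":0.1685,"wx":0.002,"wy":-0.004,"wz":0.034},{"hand":255,"dx":-0.0287,"dy":-0.0494,"dz":0.1685,"wx":0.002,"wy":-0.004,"wz":0.034},{"hand":255,"dx":-0.0287,"dy":-0.0494,"dz":0.1685,"wx":0.002,"wy":-0.004,"wz":0.034}]' 25
python3 -c "
from h import *
st()"
```

```text
clock: 16.2
eef_pos: [436.0, -355.8, 196.6]
orientation: [3.141, -0.001, -0.118]
contact_force: [-0.8, 0.6, 4.5]
finger_gap: 15.3
{'clock': 16.2, 'joints': [-0.791, 0.519, 1.611, 0.001, 1.011, -0.673], 'eef_pos': [436.022, -355.838, 196.637], 'orientation': [3.141, -0.001, -0.118], 'contact_force': [-0.831, 0.644, 4.451], 'finger_gap': 15.306}
```

```bash
python3 -m creep '[{"hand":255,"dx":0.0092,"dy":0,"dz":-0.0044,"wx":0,"wy":0,"wz":0},{"hand":255,"dx":0.0188,"dy":0,"dz":-0.0075,"wx":0,"wy":0,"wz":0},{"hand":255,"dx":0.0287,"dy":0,"dz":-0.0094,"wx":0,"wy":0,"wz":0},{"hand":255,"dx":0.0381,"dy":0,"dz":-0.0099,"wx":0,"wy":0,"wz":0},{"hand":255,"dx":0.0478,"dy":0,"dz":-0.0093,"wx":0,"wy":0,"wz":0},{"hand":255,"dx":0.0478,"dy":0,"dz":-0.0093,"wx":0,"wy":0,"wz":0},{"hand":255,"dx":0.0478,"dy":0,"dz":-0.0093,"wx":0,"wy":0,"wz":0}]' 25
python3 -m creep '[{"hand":130,"dx":0,"dy":0,"dz":0,"wx":0,"wy":0,"wz":0},{"hand":130,"dx":0,"dy":0,"dz":0,"wx":0,"wy":0,"wz":0},{"hand":130,"dx":0,"dy":0,"dz":0,"wx":0,"wy":0,"wz":0},{"hand":130,"dx":0,"dy":0,"dz":0,"wx":0,"wy":0,"wz":0},{"hand":130,"dx":0,"dy":0,"dz":-0.05,"wx":0,"wy":0,"wz":0},{"hand":60,"dx":0,"dy":0,"dz":-0.1,"wx":0,"wy":0,"wz":0},{"hand":60,"dx":0,"dy":0.02,"dz":-0.14,"wx":0,"wy":0,"wz":0},{"hand":60,"dx":0,"dy":0.045,"dz":-0.15,"wx":0,"wy":0,"wz":0},{"hand":60,"dx":0,"dy":0.045,"dz":-0.15,"wx":0,"wy":0,"wz":0}]'
python3 - <<'E'
from h import *
st();m=cams.camera_model('wrist');snap('wrist','w9');np.save('w9m.npy',m,allow_pickle=True);snap('scene','s9')
for p in([478,-402,144],[483,-362,145]): print(proj(m,p),proj(cams.camera_model('scene'),p))
a=cv2.imread('pics/w9_raw.png')[100:220,230:390]; a=cv2.resize(a,(800,600),interpolation=cv2.INTER_CUBIC)
b=cv2.imread('pics/s9_raw.png')[120:180,205:270]; b=cv2.resize(b,(260,240),interpolation=cv2.INTER_CUBIC); a[:240,540:800]=b
cv2.imwrite('pics/w9v.png',a)
E
```

```text
clock: 16.9
eef_pos: [484.0, -361.8, 206.5]
orientation: [3.141, -0.002, -0.118]
contact_force: [0.2, -1.5, 6.3]
finger_gap: 15.5
clock: 17.8
eef_pos: [478.3, -409.0, 358.8]
orientation: [3.137, -0.006, -0.119]
contact_force: [0.8, 1.0, 0.6]
finger_gap: 69.6
{'clock': 17.8, 'joints': [-0.802, 0.445, 1.244, 0.0, 1.446, -0.683], 'eef_pos': [478.317, -408.951, 358.778], 'orientation': [3.137, -0.006, -0.119], 'contact_force': [0.766, 1.03, 0.562], 'finger_gap': 69.598}
(np.float64(316.51375638599984), np.float64(182.0614276975228)) (np.float64(230.4349762369078), np.float64(131.7381522003063))
(np.float64(316.6768508794255), np.float64(137.28338371076023)) (np.float64(237.1046787480957), np.float64(136.0216617318493))
```

View pics/w9v.png

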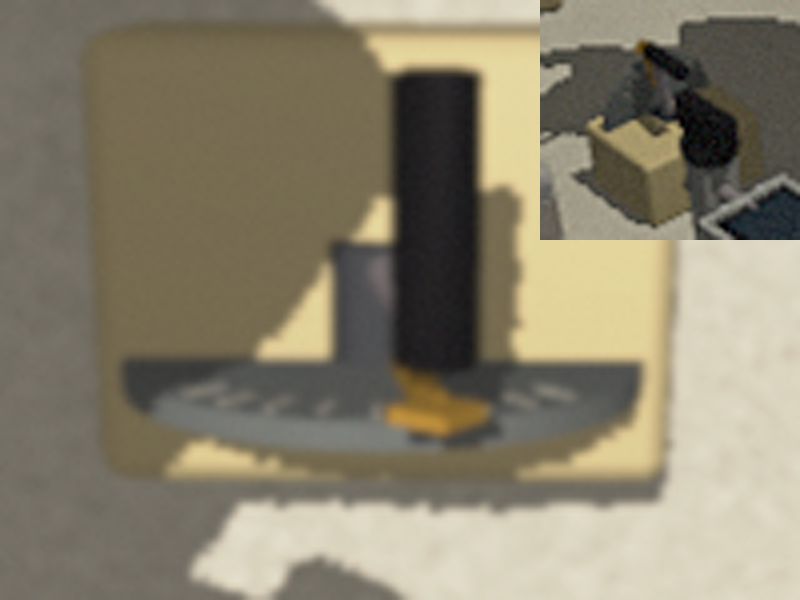

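Run:
```python
from h import *
snap('top','t10',(5,230,345,345),2.35)
a=cv2.imread('pics/t10_raw.png')
b=cv2.resize(a[80:400,0:640],(640,320)); t=cv2.imread('pics/t10.png')
cv2.imwrite('pics/t10v.png',np.vstack([t[:, :799],np.pad(b,((0,0),(0,799-640),(0,0)))]))
print(t.shape)
```

```text
(270, 799, 3)
```

View pics/t10v.png

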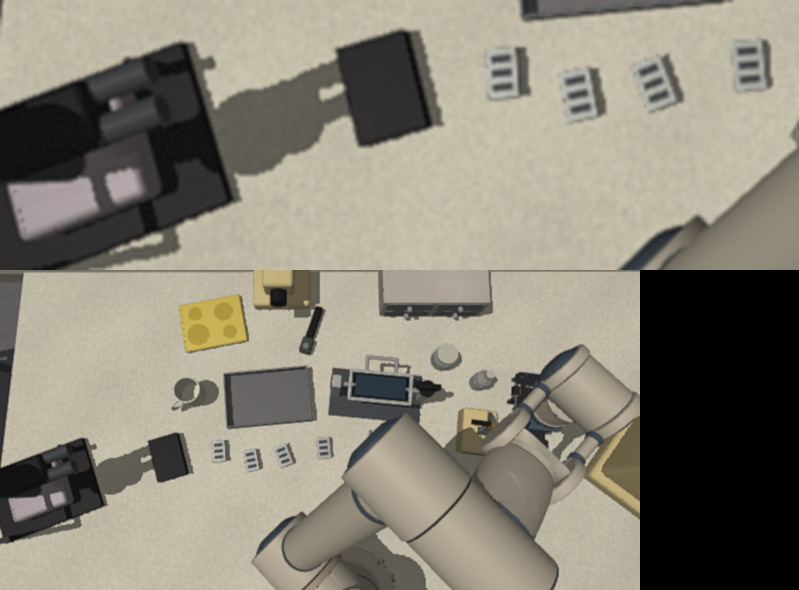

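```bash
cat > cov.py <<'E'
from h import *
def covers(name=None,show=True):
    mt=cams.camera_model('top'); 
    im=cv2.imread(name) if name else cams.get_image('top')[:,:,::-1].copy()
    h=cv2.cvtColor(im,cv2.COLOR_BGR2HSV); k=((h[...,1]<32)&(h[...,2]>135)).astype(np.uint8)
    k[:160]=0;k[330:]=0;k[:,:110]=0;k[:,420:]=0
    k=cv2.morphologyEx(k,cv2.MORPH_CLOSE,np.ones((4,4)))
    n,l,s,c=cv2.connectedComponentsWithStats(k); out=[]
    for i in range(1,n):
        if s[i,4]<100: continue
        p=np.array([px2w(mt,u,v,24)[:2] for v,u in zip(*np.nonzero(l==i))],np.float32)
        (cx,cy),(a,b),t=cv2.minAreaRect(p); t=np.radians(t)+(0 if a>b else np.pi/2); t=(t+np.pi/2)%np.pi-np.pi/2
        out.append((round(cx),round(cy),round(float(t),2),round(max(a,b)),round(min(a,b)),int(s[i,4])))
    if show: print(*out,sep='\n')
    return out
E
python3 - <<'E'
from cov import *
covers('pics/t10_raw.png'); im=cv2.imread('pics/t10_raw.png'); h=cv2.cvtColor(im,cv2.COLOR_BGR2HSV); print(h[255:268,219].tolist()[::2],h[255:268,216].tolist()[::3],h[290,250])
go([424.5,65,150],1.571+.094)
E
```

```text
(634, -115, 1.47, 219, 147, 713)
(628, 28, -0.01, 35, 31, 100)
(422, 66, 0.12, 68, 42, 270)
(413, 381, 0.1, 68, 40, 291)
(399, 186, 0.37, 67, 43, 303)
(385, 283, 0.2, 68, 41, 316)
[[0, 0, 82], [30, 11, 178], [36, 10, 126], [105, 6, 80], [30, 11, 179], [40, 6, 129], [105, 6, 82]] [[120, 7, 74], [30, 10, 181], [105, 7, 72], [34, 11, 185], [100, 11, 70]] [ 22  34 196]
d [-0.109  -0.4611  0.2056] w [-1.000e-03 -1.000e-03  1.358e+00] dist 0.517
```

```bash
python3 -m creep '[{"hand":0,"dx":-0.109,"dy":-0.461,"dz":0,"wx":0,"wy":0,"wz":1.358},{"hand":0,"dx":-0.109,"dy":-0.461,"dz":0,"wx":0,"wy":0,"wz":1.358},{"hand":0,"dx":-0.109,"dy":-0.461,"dz":0,"wx":0,"wy":0,"wz":1.358},{"hand":0,"dx":-0.109,"dy":-0.461,"dz":0,"wx":0,"wy":0,"wz":1.358},{"hand":0,"dx":-0.109,"dy":-0.461,"dz":0,"wx":0,"wy":0,"wz":1.358},{"hand":0,"dx":-0.109,"dy":-0.461,"dz":0,"wx":0,"wy":0,"wz":1.358},{"hand":0,"dx":-0.109,"dy":-0.461,"dz":0,"wx":0,"wy":0,"wz":1.358},{"hand":0,"dx":-0.109,"dy":-0.461,"dz":0,"wx":0,"wy":0,"wz":1.358},{"hand":0,"dx":-0.109,"dy":-0.461,"dz":0,"wx":0,"wy":0,"wz":1.358},{"hand":0,"dx":-0.109,"dy":-0.461,"dz":0.05,"wx":0,"wy":0,"wz":1.358},{"hand":0,"dx":-0.109,"dy":-0.461,"dz":0.1,"wx":0,"wy":0,"wz":1.358},{"hand":0,"dx":-0.109,"dy":-0.461,"dz":0.15,"wx":0,"wy":0,"wz":1.358}]'
python3 - <<'E'
from h import *
st();go([423.5,66,83],1.571+.1)
E
```

```text
clock: 19.15
eef_pos: [423.7, 63.9, 230.0]
orientation: [-3.139, 0.0, -1.474]
contact_force: [1.9, -0.6, -0.9]
finger_gap: 90.9
{'clock': 19.15, 'joints': [0.01, 0.308, 1.889, 0.0, 0.942, 1.484], 'eef_pos': [423.655, 63.877, 230.034], 'orientation': [-3.139, 0.0, -1.474], 'contact_force': [1.851, -0.638, -0.949], 'finger_gap': 90.91}
d [-0.0021  0.0004  0.147 ] w [-0.003  0.    -0.003] dist 0.147
```

```bash
python3 -m creep '[{"hand":0,"dx":-0.002,"dy":0,"dz":0.05,"wx":0,"wy":0,"wz":0},{"hand":0,"dx":-0.002,"dy":0,"dz":0.1,"wx":0,"wy":0,"wz":0},{"hand":60,"dx":-0.002,"dy":0,"dz":0.13,"wx":0,"wy":0,"wz":0},{"hand":60,"dx":-0.002,"dy":0,"dz":0.147,"wx":0,"wy":0,"wz":0},{"hand":60,"dx":-0.002,"dy":0,"dz":0.147,"wx":0,"wy":0,"wz":0},{"hand":255,"dx":-0.002,"dy":0,"dz":0.147,"wx":0,"wy":0,"wz":0},{"hand":255,"dx":-0.002,"dy":0,"dz":0.147,"wx":0,"wy":0,"wz":0},{"hand":255,"dx":-0.002,"dy":0,"dz":0.147,"wx":0,"wy":0,"wz":0},{"hand":255,"dx":-0.002,"dy":0,"dz":0.147,"wx":0,"wy":0,"wz":0},{"hand":255,"dx":-0.002,"dy":0,"dz":0.147,"wx":0,"wy":0,"wz":0},{"hand":255,"dx":-0.002,"dy":0,"dz":0.147,"wx":0,"wy":0,"wz":0}]' 40
python3 -m creep '[{"hand":255,"dx":0,"dy":0,"dz":-0.04,"wx":0,"wy":0,"wz":0},{"hand":255,"dx":0,"dy":0,"dz":-0.08,"wx":0,"wy":0,"wz":0},{"hand":255,"dx":0,"dy":0,"dz":-0.1,"wx":0,"wy":0,"wz":0}]' 40
python3 - <<'E'
from h import *
T=np.array([577.5,233,0]);Rt=R.from_euler('z',.06)
for o in((-38,-50),(38,-50),(-38,60),(38,60)): print(o,(T+Rt.apply([*o,0])).round(1))
s=st();p=T+Rt.apply([-38,-50,150]);go(p,1.571+.06)
E
```

```text
clock: 20.25
eef_pos: [424.3, 65.9, 83.8]
orientation: [-3.137, -0.0, -1.474]
contact_force: [-0.9, 0.8, 13.6]
finger_gap: 39.5
clock: 20.55
eef_pos: [424.3, 65.9, 186.6]
orientation: [-3.134, -0.0, -1.474]
contact_force: [0.5, 0.1, -0.3]
finger_gap: 40.2
(-38, -50) [542.6 180.8   0. ]
(38, -50) [618.4 185.4   0. ]
(-38, 60) [536.  290.6   0. ]
(38, 60) [611.8 295.2   0. ]
{'clock': 20.55, 'joints': [0.015, 0.384, 1.94, 0.0, 0.81, 1.488], 'eef_pos': [424.256, 65.881, 186.588], 'orientation': [-3.134, -0.0, -1.474], 'contact_force': [0.484, 0.066, -0.271], 'finger_gap': 40.168}
d [-0.103  -0.1286  0.0375] w [-0.007 -0.     0.037] dist 0.169
```

```bash
python3 -m creep '[{"hand":255,"dx":-0.103,"dy":-0.129,"dz":0,"wx":-0.007,"wy":0,"wz":0.037},{"hand":255,"dx":-0.103,"dy":-0.129,"dz":0,"wx":-0.007,"wy":0,"wz":0.037},{"hand":255,"dx":-0.103,"dy":-0.129,"dz":0,"wx":-0.007,"wy":0,"wz":0.037},{"hand":255,"dx":-0.103,"dy":-0.129,"dz":0.02,"wx":-0.007,"wy":0,"wz":0.037},{"hand":255,"dx":-0.103,"dy":-0.129,"dz":0.05,"wx":-0.007,"wy":0,"wz":0.037},{"hand":255,"dx":-0.103,"dy":-0.129,"dz":0.08,"wx":-0.007,"wy":0,"wz":0.037},{"hand":255,"dx":-0.103,"dy":-0.129,"dz":0.095,"wx":-0.007,"wy":0,"wz":0.037},{"hand":255,"dx":-0.103,"dy":-0.129,"dz":0.095,"wx":-0.007,"wy":0,"wz":0.037}]' 40
python3 -m creep '[{"hand":80,"dx":0,"dy":0,"dz":0,"wx":0,"wy":0,"wz":0},{"hand":80,"dx":0,"dy":0,"dz":0,"wx":0,"wy":0,"wz":0},{"hand":80,"dx":0,"dy":0,"dz":0,"wx":0,"wy":0,"wz":0},{"hand":80,"dx":0,"dy":0,"dz":0,"wx":0,"wy":0,"wz":0},{"hand":80,"dx":0,"dy":0,"dz":-0.05,"wx":0,"wy":0,"wz":0},{"hand":0,"dx":0,"dy":0,"dz":-0.1,"wx":0,"wy":0,"wz":0},{"hand":0,"dx":0,"dy":0,"dz":-0.1,"wx":0,"wy":0,"wz":0}]'
python3 - <<'E'
from cov import *
st();covers(); go([398.5,185.5,170],1.571+.39)
E
```

```text
clock: 21.35
eef_pos: [542.4, 180.7, 90.9]
orientation: [3.139, -0.001, -1.511]
contact_force: [0.5, -0.6, 0.6]
finger_gap: 40.1
clock: 22.05
eef_pos: [545.3, 181.4, 197.2]
orientation: [-3.135, 0.001, -1.511]
contact_force: [0.5, 0.9, 0.5]
finger_gap: 75.4
{'clock': 22.05, 'joints': [0.217, 0.53, 1.585, -0.0, 1.02, 1.729], 'eef_pos': [545.322, 181.413, 197.156], 'orientation': [-3.135, 0.001, -1.511], 'contact_force': [0.522, 0.879, 0.483], 'finger_gap': 75.426}
(634, -133, 1.47, 189, 151, 585)
(413, 379, 0.2, 69, 47, 311)
d [-0.013   0.1453  0.0239] w [-0.004 -0.    -0.33 ] dist 0.148
```

```bash
cat >> cov.py <<'E'
def wcov():
    s=robot.observe(); mt=cams.camera_model('wrist'); im=cams.get_image('wrist')[:,:,::-1].copy(); cv2.imwrite('pics/wc.png',im)
    h=cv2.cvtColor(im,cv2.COLOR_BGR2HSV); k=((h[...,1]<32)&(h[...,2]>120)).astype(np.uint8)
    k=cv2.morphologyEx(k,cv2.MORPH_CLOSE,np.ones((15,15)))
    n,l,st_,c=cv2.connectedComponentsWithStats(k)
    for i in range(1,n):
        if st_[i,4]<500: continue
        vv,uu=np.nonzero(l==i)
        p=np.array([px2w(mt,u,v,24)[:2] for v,u in zip(vv[::3],uu[::3])],np.float32)
        (cx,cy),(a,b),t=cv2.minAreaRect(p); t=np.radians(t)+(0 if a>b else np.pi/2); t=(t+np.pi/2)%np.pi-np.pi/2
        print('wcov',round(cx),round(cy),round(float(t),2),round(max(a,b)),round(min(a,b)),'px',uu.min(),uu.max(),vv.min(),vv.max())
E
python3 -m creep '[{"hand":0,"dx":-0.013,"dy":0.145,"dz":-0.04,"wx":-0.004,"wy":0,"wz":-0.33},{"hand":0,"dx":-0.013,"dy":0.145,"dz":-0.04,"wx":-0.004,"wy":0,"wz":-0.33},{"hand":0,"dx":-0.013,"dy":0.145,"dz":-0.04,"wx":-0.004,"wy":0,"wz":-0.33},{"hand":0,"dx":-0.013,"dy":0.145,"dz":-0.04,"wx":-0.004,"wy":0,"wz":-0.33},{"hand":0,"dx":-0.013,"dy":0.145,"dz":-0.04,"wx":-0.004,"wy":0,"wz":-0.33}]'
python3 - <<'E'
from cov import *
st();wcov();go([398.5,185.5,85],1.571+.39)
E
```

```text
clock: 22.6
eef_pos: [397.8, 185.5, 234.0]
orientation: [3.142, -0.0, -1.181]
contact_force: [0.7, 0.6, 0.1]
finger_gap: 91.4
{'clock': 22.6, 'joints': [0.3, 0.316, 1.859, -0.0, 0.966, 1.481], 'eef_pos': [397.783, 185.517, 234.016], 'orientation': [3.142, -0.0, -1.181], 'contact_force': [0.667, 0.56, 0.118], 'finger_gap': 91.355}
wcov 494 312 -1.5 50 19 px 186 249 0 42
wcov 539 182 0.07 61 41 px 357 431 0 76
wcov 414 382 0.13 65 47 px 76 133 37 128
wcov 387 287 0.21 67 41 px 182 236 118 197
wcov 401 192 0.39 66 40 px 292 338 147 219
d [-1.000e-04  3.000e-04  1.488e-01] w [-0. -0. -0.] dist 0.149
```

```bash
python3 -m creep '[{"hand":0,"dx":-0.002,"dy":-0.003,"dz":0.05,"wx":0,"wy":0,"wz":0},{"hand":0,"dx":-0.002,"dy":-0.003,"dz":0.1,"wx":0,"wy":0,"wz":0},{"hand":60,"dx":-0.002,"dy":-0.003,"dz":0.13,"wx":0,"wy":0,"wz":0},{"hand":60,"dx":-0.002,"dy":-0.003,"dz":0.149,"wx":0,"wy":0,"wz":0},{"hand":60,"dx":-0.002,"dy":-0.003,"dz":0.149,"wx":0,"wy":0,"wz":0},{"hand":255,"dx":-0.002,"dy":-0.003,"dz":0.149,"wx":0,"wy":0,"wz":0},{"hand":255,"dx":-0.002,"dy":-0.003,"dz":0.149,"wx":0,"wy":0,"wz":0},{"hand":255,"dx":-0.002,"dy":-0.003,"dz":0.149,"wx":0,"wy":0,"wz":0},{"hand":255,"dx":-0.002,"dy":-0.003,"dz":0.149,"wx":0,"wy":0,"wz":0},{"hand":255,"dx":-0.002,"dy":-0.003,"dz":0.149,"wx":0,"wy":0,"wz":0},{"hand":255,"dx":-0.002,"dy":-0.003,"dz":0.149,"wx":0,"wy":0,"wz":0}]' 40
python3 -m creep '[{"hand":255,"dx":0,"dy":0,"dz":-0.04,"wx":0,"wy":0,"wz":0},{"hand":255,"dx":0,"dy":0,"dz":-0.08,"wx":0,"wy":0,"wz":0},{"hand":255,"dx":0,"dy":0,"dz":-0.1,"wx":0,"wy":0,"wz":0}]' 40
python3 - <<'E'
from h import *
st();go([618.4,185.4,92],1.571+.06)
E
```

```text
clock: 23.75
eef_pos: [401.3, 188.6, 85.5]
orientation: [-3.14, -0.0, -1.181]
contact_force: [-0.7, -1.4, 10.9]
finger_gap: 39.5
clock: 24.05
eef_pos: [401.6, 188.8, 188.4]
orientation: [-3.137, -0.001, -1.181]
contact_force: [0.5, 0.8, -0.4]
finger_gap: 39.6
{'clock': 24.05, 'joints': [0.305, 0.397, 1.904, -0.0, 0.836, 1.486], 'eef_pos': [401.601, 188.806, 188.44], 'orientation': [-3.137, -0.001, -1.181], 'contact_force': [0.524, 0.794, -0.426], 'finger_gap': 39.634}
d [ 0.0855 -0.1988  0.0975] w [-0.005  0.     0.33 ] dist 0.237
```

```bash
python3 -m creep '[{"hand":255,"dx":0.085,"dy":-0.199,"dz":0,"wx":-0.005,"wy":0,"wz":0.33},{"hand":255,"dx":0.085,"dy":-0.199,"dz":0,"wx":-0.005,"wy":0,"wz":0.33},{"hand":255,"dx":0.085,"dy":-0.199,"dz":0,"wx":-0.005,"wy":0,"wz":0.33},{"hand":255,"dx":0.085,"dy":-0.199,"dz":0,"wx":-0.005,"wy":0,"wz":0.33},{"hand":255,"dx":0.085,"dy":-0.199,"dz":0,"wx":-0.005,"wy":0,"wz":0.33},{"hand":255,"dx":0.085,"dy":-0.199,"dz":0,"wx":-0.005,"wy":0,"wz":0.33},{"hand":255,"dx":0.085,"dy":-0.199,"dz":0.04,"wx":-0.005,"wy":0,"wz":0.33},{"hand":255,"dx":0.085,"dy":-0.199,"dz":0.08,"wx":-0.005,"wy":0,"wz":0.33},{"hand":255,"dx":0.085,"dy":-0.199,"dz":0.096,"wx":-0.005,"wy":0,"wz":0.33},{"hand":255,"dx":0.085,"dy":-0.199,"dz":0.096,"wx":-0.005,"wy":0,"wz":0.33}]' 40
python3 -m creep '[{"hand":80,"dx":0,"dy":0,"dz":0,"wx":0,"wy":0,"wz":0},{"hand":80,"dx":0,"dy":0,"dz":0,"wx":0,"wy":0,"wz":0},{"hand":80,"dx":0,"dy":0,"dz":0,"wx":0,"wy":0,"wz":0},{"hand":80,"dx":0,"dy":0,"dz":0,"wx":0,"wy":0,"wz":0},{"hand":80,"dx":0,"dy":0,"dz":-0.05,"wx":0,"wy":0,"wz":0},{"hand":0,"dx":0,"dy":0,"dz":-0.1,"wx":0,"wy":0,"wz":0},{"hand":0,"dx":0,"dy":0,"dz":-0.14,"wx":0,"wy":0,"wz":0}]'
python3 - <<'E'
from cov import *
st();go([386.5,285,235],1.571+.2)
E
```

```text
clock: 25.05
eef_pos: [616.9, 185.8, 92.0]
orientation: [3.138, -0.0, -1.511]
contact_force: [-0.7, -0.3, 0.8]
finger_gap: 39.7
clock: 25.75
eef_pos: [617.6, 185.9, 235.1]
orientation: [3.14, -0.0, -1.511]
contact_force: [0.6, 0.4, 0.7]
finger_gap: 75.9
{'clock': 25.75, 'joints': [0.2, 0.577, 1.358, 0.0, 1.208, 1.711], 'eef_pos': [617.614, 185.949, 235.125], 'orientation': [3.14, -0.0, -1.511], 'contact_force': [0.551, 0.427, 0.711], 'finger_gap': 75.918}
d [-0.1127  0.2248  0.0005] w [ 0.002  0.    -0.14 ] dist 0.251
```

```bash
python3 -m creep '[{"hand":0,"dx":-0.113,"dy":0.225,"dz":0,"wx":0.002,"wy":0,"wz":-0.14},{"hand":0,"dx":-0.113,"dy":0.225,"dz":0,"wx":0.002,"wy":0,"wz":-0.14},{"hand":0,"dx":-0.113,"dy":0.225,"dz":0,"wx":0.002,"wy":0,"wz":-0.14},{"hand":0,"dx":-0.113,"dy":0.225,"dz":0,"wx":0.002,"wy":0,"wz":-0.14},{"hand":0,"dx":-0.113,"dy":0.225,"dz":0,"wx":0.002,"wy":0,"wz":-0.14},{"hand":0,"dx":-0.113,"dy":0.225,"dz":0,"wx":0.002,"wy":0,"wz":-0.14},{"hand":0,"dx":-0.113,"dy":0.225,"dz":0,"wx":0.002,"wy":0,"wz":-0.14},{"hand":0,"dx":-0.113,"dy":0.225,"dz":0,"wx":0.002,"wy":0,"wz":-0.14}]'
python3 - <<'E'
from cov import *
st();wcov();go([387,286,85.5],1.571+.2)
E
```

```text
clock: 26.55
eef_pos: [387.3, 285.3, 235.9]
orientation: [-3.14, 0.0, -1.371]
contact_force: [0.2, -0.2, 0.1]
finger_gap: 90.6
{'clock': 26.55, 'joints': [0.511, 0.366, 1.764, -0.0, 1.01, 1.882], 'eef_pos': [387.267, 285.276, 235.877], 'orientation': [-3.14, 0.0, -1.371], 'contact_force': [0.248, -0.192, 0.094], 'finger_gap': 90.587}
wcov 538 181 0.07 56 41 px 454 521 0 75
wcov 413 385 0.13 65 40 px 190 237 99 177
wcov 387 287 0.21 67 41 px 295 340 152 224
d [-0.001   0.0005  0.1502] w [-0.001  0.    -0.001] dist 0.15
```

```bash
python3 -m creep '[{"hand":0,"dx":-0.001,"dy":0,"dz":0.05,"wx":0,"wy":0,"wz":0},{"hand":0,"dx":-0.001,"dy":0,"dz":0.1,"wx":0,"wy":0,"wz":0},{"hand":60,"dx":-0.001,"dy":0,"dz":0.13,"wx":0,"wy":0,"wz":0},{"hand":60,"dx":-0.001,"dy":0,"dz":0.15,"wx":0,"wy":0,"wz":0},{"hand":60,"dx":-0.001,"dy":0,"dz":0.15,"wx":0,"wy":0,"wz":0},{"hand":255,"dx":-0.001,"dy":0,"dz":0.15,"wx":0,"wy":0,"wz":0},{"hand":255,"dx":-0.001,"dy":0,"dz":0.15,"wx":0,"wy":0,"wz":0},{"hand":255,"dx":-0.001,"dy":0,"dz":0.15,"wx":0,"wy":0,"wz":0},{"hand":255,"dx":-0.001,"dy":0,"dz":0.15,"wx":0,"wy":0,"wz":0},{"hand":255,"dx":-0.001,"dy":0,"dz":0.15,"wx":0,"wy":0,"wz":0},{"hand":255,"dx":-0.001,"dy":0,"dz":0.15,"wx":0,"wy":0,"wz":0}]' 40
python3 -m creep '[{"hand":255,"dx":0,"dy":0,"dz":-0.04,"wx":0,"wy":0,"wz":0},{"hand":255,"dx":0,"dy":0,"dz":-0.08,"wx":0,"wy":0,"wz":0},{"hand":255,"dx":0,"dy":0,"dz":-0.1,"wx":0,"wy":0,"wz":0}]' 40
python3 - <<'E'
from h import *
st();go([611.8,295.2,92],1.571+.06)
E
```

```text
clock: 27.7
eef_pos: [387.9, 286.3, 86.5]
orientation: [-3.139, 0.001, -1.371]
contact_force: [-0.7, -2.8, 11.2]
finger_gap: 39.4
clock: 28.0
eef_pos: [388.1, 286.6, 189.5]
orientation: [-3.136, 0.002, -1.371]
contact_force: [0.4, 0.7, -0.5]
finger_gap: 39.8
{'clock': 28.0, 'joints': [0.512, 0.437, 1.815, -0.0, 0.884, 1.884], 'eef_pos': [388.084, 286.569, 189.541], 'orientation': [-3.136, 0.002, -1.371], 'contact_force': [0.413, 0.689, -0.474], 'finger_gap': 39.806}
d [ 0.036  -0.2204  0.0988] w [-0.006  0.002  0.139] dist 0.244
```

```bash
python3 -m creep '[{"hand":255,"dx":0.036,"dy":-0.22,"dz":0,"wx":-0.006,"wy":0.002,"wz":0.139},{"hand":255,"dx":0.036,"dy":-0.22,"dz":0,"wx":-0.006,"wy":0.002,"wz":0.139},{"hand":255,"dx":0.036,"dy":-0.22,"dz":0,"wx":-0.006,"wy":0.002,"wz":0.139},{"hand":255,"dx":0.036,"dy":-0.22,"dz":0,"wx":-0.006,"wy":0.002,"wz":0.139},{"hand":255,"dx":0.036,"dy":-0.22,"dz":0,"wx":-0.006,"wy":0.002,"wz":0.139},{"hand":255,"dx":0.036,"dy":-0.22,"dz":0,"wx":-0.006,"wy":0.002,"wz":0.139},{"hand":255,"dx":0.036,"dy":-0.22,"dz":0.04,"wx":-0.006,"wy":0.002,"wz":0.139},{"hand":255,"dx":0.036,"dy":-0.22,"dz":0.08,"wx":-0.006,"wy":0.002,"wz":0.139},{"hand":255,"dx":0.036,"dy":-0.22,"dz":0.097,"wx":-0.006,"wy":0.002,"wz":0.139},{"hand":255,"dx":0.036,"dy":-0.22,"dz":0.097,"wx":-0.006,"wy":0.002,"wz":0.139}]' 40
python3 -m creep '[{"hand":80,"dx":0,"dy":0,"dz":0,"wx":0,"wy":0,"wz":0},{"hand":80,"dx":0,"dy":0,"dz":0,"wx":0,"wy":0,"wz":0},{"hand":80,"dx":0,"dy":0,"dz":0,"wx":0,"wy":0,"wz":0},{"hand":80,"dx":0,"dy":0,"dz":0,"wx":0,"wy":0,"wz":0},{"hand":80,"dx":0,"dy":0,"dz":-0.05,"wx":0,"wy":0,"wz":0},{"hand":0,"dx":0,"dy":0,"dz":-0.1,"wx":0,"wy":0,"wz":0},{"hand":0,"dx":0,"dy":0,"dz":-0.14,"wx":0,"wy":0,"wz":0}]'
python3 - <<'E'
from cov import *
st();go([413,384,235],1.571+.12)
E
```

```text
clock: 29.0
eef_pos: [609.5, 294.8, 91.7]
orientation: [3.138, -0.001, -1.51]
contact_force: [0.3, 0.2, 0.0]
finger_gap: 39.8
clock: 29.7
eef_pos: [610.3, 295.1, 234.8]
orientation: [3.14, -0.001, -1.51]
contact_force: [1.0, -0.1, 0.6]
finger_gap: 75.6
{'clock': 29.7, 'joints': [0.362, 0.622, 1.268, 0.0, 1.254, 1.872], 'eef_pos': [610.293, 295.106, 234.766], 'orientation': [3.14, -0.001, -1.51], 'contact_force': [1.014, -0.096, 0.633], 'finger_gap': 75.6}
d [-1.007e-01  1.915e-01  1.000e-04] w [ 0.002 -0.001 -0.059] dist 0.216
```

```bash
python3 -m creep '[{"hand":0,"dx":-0.1,"dy":0.191,"dz":0,"wx":0.002,"wy":0,"wz":-0.059},{"hand":0,"dx":-0.1,"dy":0.191,"dz":0,"wx":0.002,"wy":0,"wz":-0.059},{"hand":0,"dx":-0.1,"dy":0.191,"dz":0,"wx":0.002,"wy":0,"wz":-0.059},{"hand":0,"dx":-0.1,"dy":0.191,"dz":0,"wx":0.002,"wy":0,"wz":-0.059},{"hand":0,"dx":-0.1,"dy":0.191,"dz":0,"wx":0.002,"wy":0,"wz":-0.059},{"hand":0,"dx":-0.1,"dy":0.191,"dz":0,"wx":0.002,"wy":0,"wz":-0.059},{"hand":0,"dx":-0.1,"dy":0.191,"dz":0,"wx":0.002,"wy":0,"wz":-0.059}]'
python3 - <<'E'
from cov import *
st();wcov();go([413.5,383,85.5],1.571+.12)
E
```

```text
clock: 30.4
eef_pos: [414.3, 383.4, 235.5]
orientation: [-3.14, -0.0, -1.45]
contact_force: [1.2, -0.5, -0.0]
finger_gap: 91.4
{'clock': 30.4, 'joints': [0.641, 0.471, 1.567, -0.001, 1.102, 2.092], 'eef_pos': [414.285, 383.38, 235.461], 'orientation': [-3.14, -0.0, -1.45], 'contact_force': [1.238, -0.546, -0.008], 'finger_gap': 91.353}
wcov 436 387 -1.45 625 259 px 0 639 0 294
wcov 318 529 -0.68 53 20 px 145 184 256 291
wcov 238 370 -1.45 271 67 px 186 441 325 378
d [-1.000e-04  1.400e-03  1.498e-01] w [-0.001 -0.    -0.001] dist 0.15
```

View pics/wc.png

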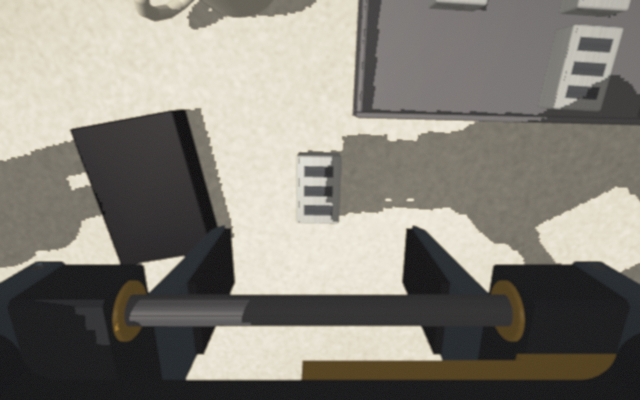

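```bash
python3 -m creep '[{"hand":60,"dx":0,"dy":0.001,"dz":0.05,"wx":0,"wy":0,"wz":0},{"hand":60,"dx":0,"dy":0.001,"dz":0.1,"wx":0,"wy":0,"wz":0},{"hand":60,"dx":0,"dy":0.001,"dz":0.13,"wx":0,"wy":0,"wz":0},{"hand":60,"dx":0,"dy":0.001,"dz":0.15,"wx":0,"wy":0,"wz":0},{"hand":60,"dx":0,"dy":0.001,"dz":0.15,"wx":0,"wy":0,"wz":0},{"hand":255,"dx":0,"dy":0.001,"dz":0.15,"wx":0,"wy":0,"wz":0},{"hand":255,"dx":0,"dy":0.001,"dz":0.15,"wx":0,"wy":0,"wz":0},{"hand":255,"dx":0,"dy":0.001,"dz":0.15,"wx":0,"wy":0,"wz":0},{"hand":255,"dx":0,"dy":0.001,"dz":0.15,"wx":0,"wy":0,"wz":0},{"hand":255,"dx":0,"dy":0.001,"dz":0.15,"wx":0,"wy":0,"wz":0},{"hand":255,"dx":0,"dy":0.001,"dz":0.15,"wx":0,"wy":0,"wz":0}]' 40
python3 -m creep '[{"hand":255,"dx":0,"dy":0,"dz":-0.04,"wx":0,"wy":0,"wz":0},{"hand":255,"dx":0,"dy":0,"dz":-0.08,"wx":0,"wy":0,"wz":0},{"hand":255,"dx":0,"dy":0,"dz":-0.1,"wx":0,"wy":0,"wz":0}]' 40
python3 - <<'E'
from h import *
st();go([536,290.6,92],1.571+.06)
E
```

```text
clock: 31.55
eef_pos: [414.3, 383.2, 86.2]
orientation: [-3.139, 0.0, -1.451]
contact_force: [-0.2, -1.6, 8.0]
finger_gap: 39.7
clock: 31.85
eef_pos: [414.7, 383.7, 189.6]
orientation: [-3.136, 0.002, -1.451]
contact_force: [0.7, 0.5, -1.4]
finger_gap: 39.5
{'clock': 31.85, 'joints': [0.641, 0.53, 1.615, -0.001, 0.991, 2.093], 'eef_pos': [414.701, 383.702, 189.57], 'orientation': [-3.136, 0.002, -1.451], 'contact_force': [0.735, 0.52, -1.356], 'finger_gap': 39.494}
d [ 0.1071 -0.1088  0.0979] w [-0.006  0.002  0.06 ] dist 0.181
```

```bash
python3 -m creep '[{"hand":255,"dx":0.107,"dy":-0.109,"dz":0,"wx":-0.006,"wy":0.002,"wz":0.06},{"hand":255,"dx":0.107,"dy":-0.109,"dz":0,"wx":-0.006,"wy":0.002,"wz":0.06},{"hand":255,"dx":0.107,"dy":-0.109,"dz":0,"wx":-0.006,"wy":0.002,"wz":0.06},{"hand":255,"dx":0.107,"dy":-0.109,"dz":0,"wx":-0.006,"wy":0.002,"wz":0.06},{"hand":255,"dx":0.107,"dy":-0.109,"dz":0.04,"wx":-0.006,"wy":0.002,"wz":0.06},{"hand":255,"dx":0.107,"dy":-0.109,"dz":0.08,"wx":-0.006,"wy":0.002,"wz":0.06},{"hand":255,"dx":0.107,"dy":-0.109,"dz":0.096,"wx":-0.006,"wy":0.002,"wz":0.06},{"hand":255,"dx":0.107,"dy":-0.109,"dz":0.096,"wx":-0.006,"wy":0.002,"wz":0.06}]' 40
python3 -m creep '[{"hand":80,"dx":0,"dy":0,"dz":0,"wx":0,"wy":0,"wz":0},{"hand":80,"dx":0,"dy":0,"dz":0,"wx":0,"wy":0,"wz":0},{"hand":80,"dx":0,"dy":0,"dz":0,"wx":0,"wy":0,"wz":0},{"hand":80,"dx":0,"dy":0,"dz":0,"wx":0,"wy":0,"wz":0},{"hand":80,"dx":0,"dy":0,"dz":-0.05,"wx":0,"wy":0,"wz":0},{"hand":0,"dx":0,"dy":0,"dz":-0.1,"wx":0,"wy":0,"wz":0},{"hand":0,"dx":0,"dy":0,"dz":-0.15,"wx":0,"wy":0,"wz":0},{"hand":0,"dx":0,"dy":0,"dz":-0.2,"wx":0,"wy":0,"wz":0},{"hand":0,"dx":0,"dy":0,"dz":-0.22,"wx":0,"wy":0,"wz":0}]'
python3 - <<'E'
from cov import *
st();go([231,580,310])
E
```

```text
clock: 32.65
eef_pos: [535.2, 290.5, 92.1]
orientation: [3.138, -0.001, -1.511]
contact_force: [0.1, 0.7, 0.3]
finger_gap: 39.4
clock: 33.55
eef_pos: [536.9, 291.1, 317.7]
orientation: [-3.138, 0.002, -1.511]
contact_force: [0.6, 0.7, -0.6]
finger_gap: 90.2
{'clock': 33.55, 'joints': [0.399, 0.449, 1.351, 0.001, 1.338, 1.91], 'eef_pos': [536.888, 291.144, 317.717], 'orientation': [-3.138, 0.002, -1.511], 'contact_force': [0.579, 0.719, -0.648], 'finger_gap': 90.245}
d [-0.3066  0.2881  0.0073] w [0. 0. 0.] dist 0.421
```

```bash
python3 -m creep '[{"hand":0,"dx":-0.28,"dy":0.27,"dz":0,"wx":0,"wy":0,"wz":0.3},{"hand":0,"dx":-0.28,"dy":0.27,"dz":0,"wx":0,"wy":0,"wz":0.3},{"hand":0,"dx":-0.28,"dy":0.27,"dz":0,"wx":0,"wy":0,"wz":-0.3},{"hand":0,"dx":-0.28,"dy":0.27,"dz":0,"wx":0,"wy":0,"wz":-0.3},{"hand":0,"dx":-0.28,"dy":0.27,"dz":0,"wx":0,"wy":0,"wz":-0.3},{"hand":0,"dx":-0.28,"dy":0.27,"dz":0,"wx":0,"wy":0,"wz":-0.3},{"hand":0,"dx":-0.28,"dy":0.27,"dz":0,"wx":0,"wy":0,"wz":-0.3},{"hand":0,"dx":-0.28,"dy":0.27,"dz":0,"wx":0,"wy":0,"wz":-0.3},{"hand":0,"dx":-0.28,"dy":0.27,"dz":0,"wx":0,"wy":0,"wz":-0.3},{"hand":0,"dx":-0.28,"dy":0.27,"dz":0,"wx":0,"wy":0,"wz":-0.3},{"hand":0,"dx":-0.28,"dy":0.27,"dz":0,"wx":0,"wy":0,"wz":-0.3}]'
python3 - <<'E'
from h import *
st();snap('top','t15');snap('scene','s15')
a=cv2.imread('pics/t15_raw.png')[80:340,130:530];a=cv2.resize(a,(800,520)[:2],interpolation=cv2.INTER_CUBIC)[:, :]
a=cv2.resize(a,(480,312),interpolation=cv2.INTER_AREA)
b=cv2.resize(cv2.imread('pics/s15_raw.png')[110:300,180:472],(480,288),interpolation=cv2.INTER_CUBIC)
c=cv2.resize(cv2.imread('pics/s15_raw.png')[120:215,210:310],(320,288),interpolation=cv2.INTER_CUBIC)
d=cv2.resize(cv2.imread('pics/t15_raw.png')[165:245,320:510][:, 0:190],(320,135),interpolation=cv2.INTER_CUBIC)
d=np.pad(d,((0,312-135),(0,0),(0,0)))
cv2.imwrite('pics/fin.png',np.vstack([np.hstack([a,d]),np.hstack([b,c])]))
E
```

```text
clock: 34.65
eef_pos: [251.2, 553.9, 317.4]
orientation: [-3.138, 0.0, -1.211]
contact_force: [0.3, 0.5, -0.4]
finger_gap: 91.3
{'clock': 34.65, 'joints': [1.048, 0.446, 1.357, -0.002, 1.335, 2.26], 'eef_pos': [251.16, 553.925, 317.413], 'orientation': [-3.138, 0.0, -1.211], 'contact_force': [0.27, 0.543, -0.423], 'finger_gap': 91.324}
```

View pics/fin.png

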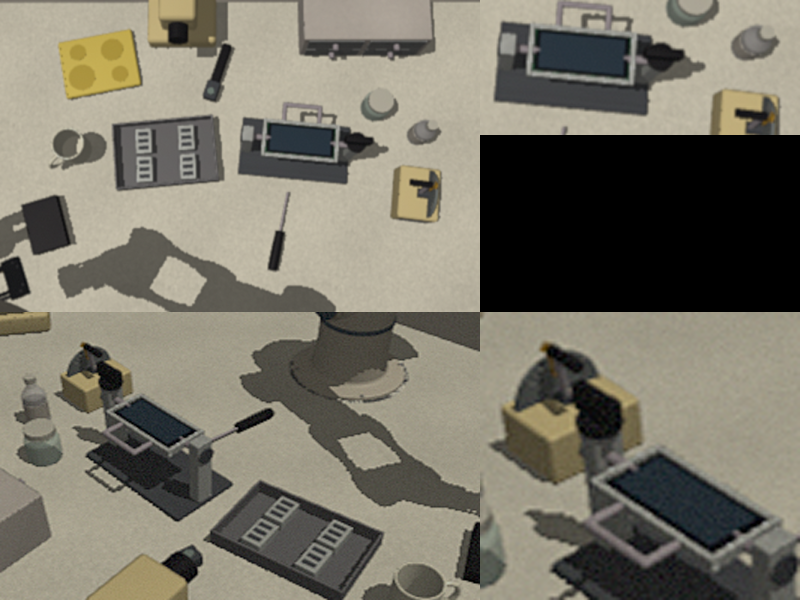

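Run:
```python
from h import *
t=cv2.imread('pics/t15_raw.png')[160:220,340:430];s=cv2.imread('pics/s15_raw.png')[150:220,225:325]
cv2.imwrite('pics/lv.png',np.hstack([cv2.resize(t,None,fx=4.4,fy=8,interpolation=cv2.INTER_CUBIC),cv2.resize(s,(400,480),interpolation=cv2.INTER_CUBIC)]))
```

```text
(no output)
```

View pics/lv.png

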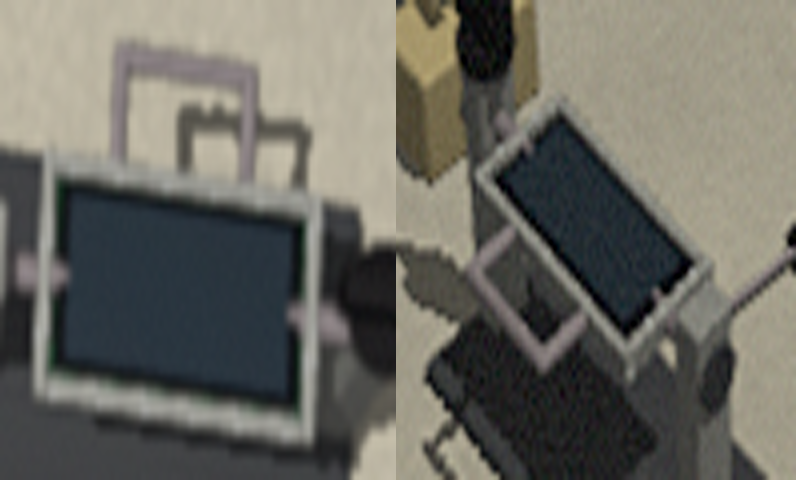

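Run:
```python
from tri import *
mt=cams.camera_model('top')
T=lambda x,y:ray(mt,340+x/4.4,160+y/8)
S=lambda x,y:ray(ms,225+(x-396)/4,150+y*70/480)
for n,a,b in(('bar-y',(252,70),(474,272)),('bar+y',(119,50),(545,365)),('+y+x',(48,155),(632,353)),('-y+x',(318,200),(482,180)),('-y-x',(310,440),(560,103)),('+y-x',(38,392),(711,262))):
    p,e=tri(T(*a),S(*b)); print(n,p.round(1),e)
```

```text
bar-y [ 667.3 -141.3  136.7] [np.float64(4.7), np.float64(4.7)]
bar+y [676.1 -55.9 135.7] [np.float64(3.3), np.float64(3.3)]
+y+x [635.4  -7.7 142.3] [np.float64(4.3), np.float64(4.3)]
-y+x [ 619.  -182.2  138.8] [np.float64(4.8), np.float64(4.8)]
-y-x [ 534.2 -176.1  136.6] [np.float64(2.6), np.float64(2.6)]
+y-x [550.7  -1.4 141.6] [np.float64(2.8), np.float64(2.8)]
```

```bash
python3 -c "
from h import *
print(workorder.close_job()); st()"
```

```text
the job is handed in; nothing more can be done
None
the job is handed in; nothing more can be done
```

The job is done and handed in at about 35 s on the robot's clock. No verdict was reported.

- **Module:** I loosened the knob and swung the module over by its pull bar. It started tilted about 0.3 rad, not level. It now lies with the glass up. Matching points between the top and scene cameras put it within about 0.02 rad of level, though the two cameras' lines of sight missed each other by 3–5 mm. An earlier close-up from the wrist camera suggested up to 0.07 rad, but that reading was only good to about one pixel.
- **Knob:** I locked it again, turning the tool back 1.54 rad with the wing held throughout. The picture afterwards shows the wing along the frame's long axis.
- **Dimmer lever:** I moved it to about 0.125 rad, leaning away from the robot. In the wrist picture its grip lines up with the head of the brass pointer to within about a pixel.
- **Shield covers:** Four were on the table, and all four now lie flat in the parts tray. The pictures showed no fifth one.
- **Everything else:** The other things on the table looked unmoved. I saw no grip slackening and no cover knocked aside. The highest contact force I read was about 29 N at the wrist, while loosening the knob. The hand ended open and clear of everything.

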